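# Set out the drying rail and hang the lacquered cuffs

## Task

Press the orange spring button and slide the thin steel tube of the drying rail out to its last hole, fully out, so that the button pops up and locks it there. Then drape every brass cuff upside-down-U fashion over the bare thin tube, hanging freely with none touching another, and last push the fan's lever switch over to on, with the rail still locked. Leave the other things on the bench where they are.

Things in the scene. Friction and masses are not known exactly. Their poses are not given: they have to be found in the camera images.
- rail: Drying rail, fixed: 30 x 30 mm square aluminium tube, 250 mm long, level on two posts and a base plate 80 x 250 x 12 mm. Origin on the bench below the tube's black mouth; y runs along the tube from mouth (0) to rear end (250 mm); z up. Axis 190 mm, flat top 205 mm above the bench. A dark slot in the top joins three round holes at y = 220 (home), 130 (half) and 40 mm (fully out).
- bar (a joint): How far (m) the thin round steel tube (16 mm diameter, axis 190 mm up) is slid out of the square tube's mouth, towards the rail's -y: 0 home hole, 0.090 half hole, 0.180 fully out (slide ends at 0.181). Locked at each hole (play 1.5 mm) while the button is up; slides with about 2 N of friction once it is pressed.
- button (a joint): How far (m) the spring button is pressed: 0 up, 0.007 bottomed. 5 N to start, 8.5 N to bottom; the lock lets go past 0.0045. Let go between holes it stays caught under the tube wall at 0.004 and the bar can still be slid; over a hole it pops up to 0 and locks.
- button_top (a point): Centre of the top of the orange button, a stud 18 mm in diameter and 16 mm tall on a thin stem through the slot; it travels with the thin tube. Up, its top is 24 mm above the square tube's flat top, its underside 8 mm (a red collar shows below); fully pressed 17 mm and 1 mm. It can be pinched from above, pushed down and drawn along. Axes as the rail's.
- bar_mid (a point): Point on the thin tube's axis that moves with it: 82.5 mm inside the mouth at home, 97.5 mm outside it when fully out, then the middle of the 195 mm of bare thin tube between mouth and red end cap (26 mm diameter, 15 mm long). Axes as the rail's: y along the bar towards the mouth, z up.
- switch (a joint): Angle (rad) of the fan's lever switch: 0 off, leaning to its base's -x (towards the robot); 1.0 on, leaning to its base's +x (away from the robot). Swings about a level pivot along the base's y axis, 22 mm up; it stays where it is left and needs about 1 N at the ball.
- switch_base: Grey switch block 70 x 50 x 25 mm fixed to the bench; origin at the centre of its underside, x the way the lever is pushed to switch on, z up.
- switch_tip (a point): Centre of the red ball (26 mm diameter) at the end of the lever, 80 mm from the pivot: 92 mm above the bench when fully off or fully on, 102 mm when upright.
- cuff1: Brass cuff blank, a rigid upside-down U standing on its two open ends: 50 mm wide outside (x), 44 mm inside (34 mm between the thick 8 mm feet), 39 mm high (z), band 30 mm deep (y) and 3 mm thick, about 90 g, bottom-heavy, smooth (friction about 0.28); top a half circle, lowest 14 mm straight. Origin midway between the feet, z to the crown, x leg to leg. May be absent.
- cuff1_crown (a point): Middle of the underside of cuff1's crown, 36 mm above its origin along its z; it rests on top of the bar when hung.
- cuff2: Brass cuff blank, as cuff1. May be absent.
- cuff2_crown (a point): Middle of the underside of cuff2's crown, 36 mm above its origin along its z; it rests on top of the bar when hung.
- cuff3: Brass cuff blank, as cuff1. May be absent.
- cuff3_crown (a point): Middle of the underside of cuff3's crown, 36 mm above its origin along its z; it rests on top of the bar when hung.
- cuff4: Brass cuff blank, as cuff1. May be absent.
- cuff4_crown (a point): Middle of the underside of cuff4's crown, 36 mm above its origin along its z; it rests on top of the bar when hung.
- cuff5: Brass cuff blank, as cuff1. May be absent.
- cuff5_crown (a point): Middle of the underside of cuff5's crown, 36 mm above its origin along its z; it rests on top of the bar when hung.
- mallet: White-headed mallet lying, 230 mm long; a bystander to be left where it is. Origin at its underside or grip.
- tape: Roll of tape, 90 mm across, 25 mm high; a bystander to be left where it is. Origin at its underside or grip.
- glue: Small glue jar, 40 mm across, 60 mm high; a bystander to be left where it is. Origin at its underside or grip.
- cork: Cork block 30 x 60 x 20 mm; a bystander to be left where it is. Origin at its underside or grip.
- brush: Wooden-handled brush lying; a bystander to be left where it is. Origin at its underside or grip.
- tin: Tin, 70 mm across, 70 mm high; a bystander to be left where it is. Origin at its underside or grip.
Mind the look-alikes: they are no part of the job. Leave any pink or purple look-alike of the cuff5 alone.

How it is judged:
By the outcome, as a careful person would: the job done as asked, in the order asked, and still so for the second after the job is handed in, with the robot touching nothing.
Of cuff1, cuff2, cuff3, cuff4, cuff5 only 4 to 5 are there at a start; the rules pass over those that are not, and their reading is None.
At some moment in a run one of cuff1, cuff2, cuff3, cuff4, cuff5 may be knocked a few centimetres aside while the robot is not near it.
It also fails if it takes over 208 s, if anything falls off the work surface, if the arm or the gripper's body presses on something with over 40 N, if the wrist force passes 120 N, or if a joint passes its speed limit or range.

## Robot

A 6-joint arm with a two-finger parallel gripper is mounted at the origin on the work surface. World frame = base frame: x ahead of the robot, y to its left, z up, the work surface at z = 0. Lengths are in m, angles in rad, forces in N, time in s.
With the tool pointing down it reaches from about 0.3 to 0.875 m from the base axis. Payload 6.4 kg.
Tool frame: the origin (TCP) lies midway between the tips of the shut fingers; the grasp point (between the pads) lies 19 mm behind it; z points along the fingers, y is the direction in which the jaws open and shut (so a half turn about z gives the same grasp; the last joint's range is limited). The gripper opens to 88 mm and grips with 3 to 60 N. Pads are 18 mm wide; open, the fingers measure 123 mm over their backs; the gripper's body (75 mm by 187 mm) begins 45 mm behind the grasp point.
Start: joints at [1.12, 0.181, 1.607, -0, 1.354, -0.206], TCP at [0.139, 0.558, 0.239] pointing down, gripper open.
Joint ranges: [-2.99, 2.99], [-0.89, 2.07], [0.3, 2.58], [-1.14, 4.28], [0, 2.63], [-3.12, 3.12]. Speed limits (rad/s): [2.57, 2.57, 3.01, 3.14, 3.14, 3.14].

## Interface

Orientations are given as [roll, pitch, yaw] about the fixed x, y, z axes, in that order (R = Rz(yaw) Ry(pitch) Rx(roll)).
In Python, from rig import observe, vision, r gives the robot as it stands.
- The arm moves only by the tool arm_command, never from a script. Its argument "deltas" is a list of rows, each a list of 3 entries, a list of its own where there are three numbers: the turn, a rotation vector about the tool's x, y, z in rad, then the shift along the tool's x, y, z in cm, then the opening in per cent of the stroke, from 0 (shut) to 100 (fully open). A call has 1 to 5 rows; each row shifts and turns the commanded pose from where the row before left it, along the tool's axes as they then stand; what a row does not reach is not made up. A row lasts 1/10 s, in which the tool goes at most 50 mm and 8.59 degrees, less where a joint would pass 70% of its speed; a pose out of reach is approached as far as the arm can. A call with a gripper value outside its range is refused whole. The fingers move at their own pace and stop on an object; "force" is the grip in N (left out, the last holds). Time passes only in rows, so rows that do not move let the fingers close. It gives the time, the measured TCP pose, the force and the opening at its end, in the units of the state.
- observe(): the state, without advancing time (a new reading comes with each control period).
- vision.get_image(name): name is "scene" or "top"; returns (picture, depth): 400x640x3 uint8, red, green, blue; 400x640 float32, m along the optical axis (not along the pixel's ray), 0 where there is no reading.
- vision.calibration(name): a dict with "fx", "fy", "cx", "cy" (pixels), "camera_from_world" (4x4, takes a point from world to camera coordinates). Camera axes: x right, y down, z forward; pixel columns grow to the right and rows downward; lengths in m; the calibration is good to about 2 mm. A picture is of the moment at which its call begins. calibration takes no time and is no camera call.
- r.job_done(): hands the job in, once; it reports no verdict.
The state is a dict: "time_s": time; "qpos": joint angles; "qd": joint speeds; "joint_torque": joint torques, N m; "ee_pos": TCP position; "eef_rot": TCP orientation; "contact_force": force on the tool from outside, world axes, zero at the start; "torque": the same for the moment, N m; "width": opening from 0.0 (shut) to 1.0 (fully open).
Only numpy, scipy, OpenCV 4.12 (cv2) and the standard library are available. Lean on these libraries where they do the work, as an engineer would, in place of code of your own. Each camera call takes 0.05 s, during which the arm holds its last target. There are 200 camera calls.

## Working session

There is one attempt and no reset: what is moved stays moved. The work goes in short steps, Python scripts to look and compute and a tool call to move; the robot and the scene stay as the last step left them, time stands still between calls to the robot, and variables do not carry over. Pictures are saved under pics/ and viewed, about 12 in all and at most 16, crops included, and the job is handed in when it is done.

Besides the shell and the picture viewer there is one more tool, called by a JSON object that holds its "fn" and its "kwargs". arm_command: Moves the arm, as the interface text tells. Its arguments: {"type":"object","properties":{"deltas":{"type":"array"},"force":{"type":"number"}},"required":["deltas"]}

```bash
ls; mkdir -p pics; cat > h.py <<'E'
import numpy as np, cv2
from rig import observe, vision, r
def snap(n,f):
    im,d=vision.get_image(n); cv2.imwrite(f'pics/{f}.png',im[:,:,::-1]); np.save(f'pics/{f}.npy',d); return im,d
def px(n,d,u,v,w=1):
    c=vision.calibration(n); p=d[v-w:v+w+1,u-w:u+w+1]; z=np.median(p[p>0])
    q=np.array([(u-c['cx'])*z/c['fx'],(v-c['cy'])*z/c['fy'],z,1]); return (np.linalg.inv(c['camera_from_world'])@q)[:3]
def proj(n,P):
    c=vision.calibration(n); q=c['camera_from_world']@np.append(P,1); return q[0]/q[2]*c['fx']+c['cx'],q[1]/q[2]*c['fy']+c['cy']
def cloud(n,d):
    c=vision.calibration(n); v,u=np.mgrid[:400,:640]
    q=np.stack([(u-c['cx'])*d/c['fx'],(v-c['cy'])*d/c['fy'],d,np.ones_like(d)],-1); return (q@np.linalg.inv(c['camera_from_world']).T)[...,:3]
E
python3 - <<'E'
from h import *
for n in('top','scene'):
    im,d=snap(n,n+'0'); print(vision.calibration(n))
    a=cv2.imread(f'pics/{n}0.png'); cv2.imwrite(f'pics/{n}0b.png',cv2.resize(a,(800,500)))
print(observe())
E
```

```text
pics
{'fx': 480.41933774779943, 'fy': 480.41933774779943, 'cx': 315.0914993989634, 'cy': 195.13430476341358, 'camera_from_world': array([[ 2.81683875e-02, -9.99603182e-01, -1.41020701e-04,
         1.46796424e-02],
       [-9.83448067e-01, -2.76878818e-02, -1.79062224e-01,
         4.99977361e-01],
       [ 1.78987264e-01,  5.18258065e-03, -9.83837741e-01,
         1.67288562e+00],
       [ 0.00000000e+00,  0.00000000e+00,  0.00000000e+00,
         1.00000000e+00]])}
{'fx': 370.8174693702615, 'fy': 370.8174693702615, 'cx': 317.6131964950606, 'cy': 198.79562554124337, 'camera_from_world': array([[-0.62336099,  0.78183877, -0.01221561,  0.31633892],
       [ 0.51429512,  0.39818038, -0.75957417, -0.13470812],
       [-0.58900052, -0.47977133, -0.65030598,  1.55494506],
       [ 0.        ,  0.        ,  0.        ,  1.        ]])}
{'time_s': 0.1, 'qpos': array([ 1.11972075e+00,  1.81475787e-01,  1.60792111e+00,  6.68037547e-06,
        1.35377436e+00, -2.06296234e-01]), 'qd': array([-1.46481499e-03,  2.81377237e-04, -2.73013686e-03,  8.86238636e-05,
       -2.04470972e-04, -2.18858266e-03]), 'joint_torque': array([-3.12925995e-04, -4.34821057e+01, -3.42696226e+01,  7.04444479e-02,
        3.41589341e-02, -3.65504286e-05]), 'ee_pos': array([0.13911027, 0.55742026, 0.23788881]), 'eef_rot': array([-3.14004886e+00, -3.29737194e-04,  2.89681161e+00]), 'contact_force': array([-0.35188572, -1.37376316,  0.1495249 ]), 'torque': array([-0.00390322,  0.02031216, -0.04290051]), 'width': 1.0046724070106954}
```

View pics/top0b.png

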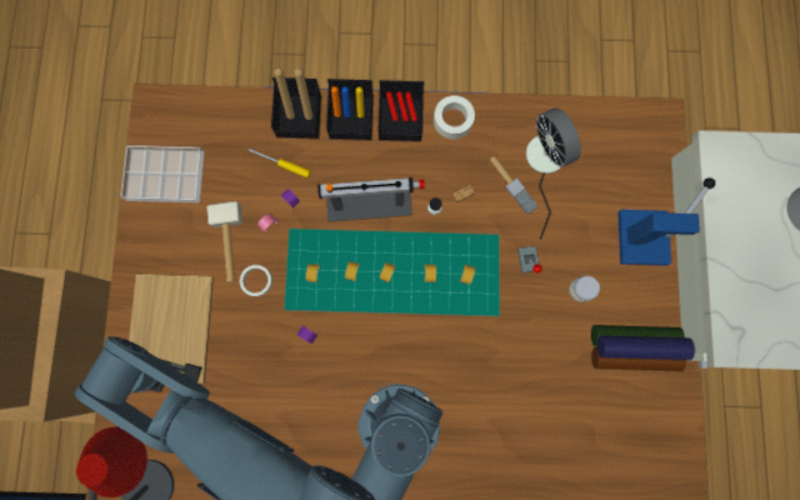

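View pics/scene0b.png

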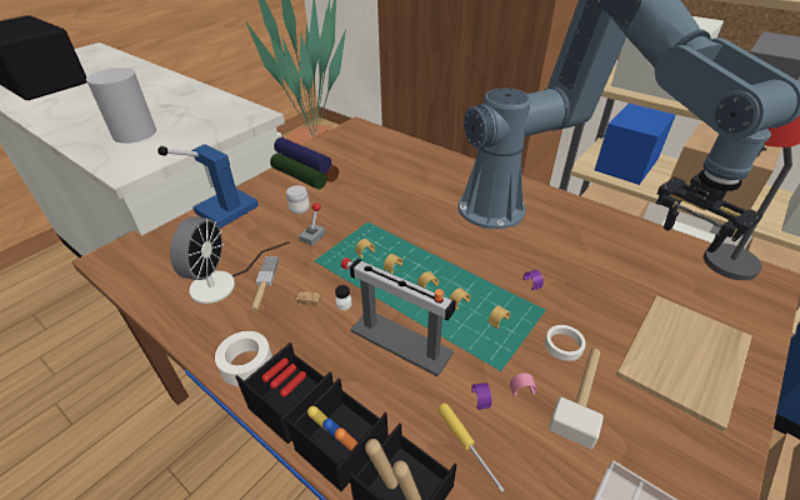

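```bash
python3 - <<'E'
from h import *
im=cv2.imread('pics/top0.png'); d=np.load('pics/top0.npy')
print(np.round(cloud('top',d)[[150,151],[263,263]],3))
a=cv2.resize(im[135:235,225:400],None,fx=4.5,fy=4.5,interpolation=cv2.INTER_CUBIC); cv2.imwrite('pics/c1.png',a)
a=cv2.resize(im[195:235,235:395],None,fx=5,fy=5,interpolation=cv2.INTER_CUBIC)
s=cv2.imread('pics/scene0.png'); b=cv2.resize(s[180:270,260:420],None,fx=5,fy=5,interpolation=cv2.INTER_CUBIC)
cv2.imwrite('pics/c2.png',b)
for n in('top','scene'):
    im=cv2.imread(f'pics/{n}0.png'); d=np.load(f'pics/{n}0.npy'); C=cloud(n,d)
    h=cv2.cvtColor(im,cv2.COLOR_BGR2HSV)
    ok=(C[...,0]>.3)&(C[...,0]<.75)&(abs(C[...,1])<.32)&(C[...,2]>.004)&(C[...,2]<.06)&(h[...,0]<28)&(h[...,0]>13)&(h[...,1]>100)
    k,l,st,ce=cv2.connectedComponentsWithStats(ok.astype(np.uint8))
    for i in range(1,k):
        if st[i,4]<25: continue
        P=C[l==i]; T=P[P[:,2]>.025]
        if len(T)<5: continue
        m=(T[:,:2].min(0)+T[:,:2].max(0))/2
        (c,s,an)=cv2.minAreaRect((P[:,:2]*1000).astype(np.float32))
        print(n,ce[i].round(),st[i,4],'P',P.mean(0).round(3),'T',T.mean(0).round(3),'maxz',P[:,2].max().round(3),'rect',np.round(c),np.round(s),round(an))
    # rail top
    R=(C[...,0]>.5)&(C[...,0]<.8)&(abs(C[...,1])<.3)&(C[...,2]>.19)&(C[...,2]<.215)
    P=C[R]; print(n,'rail',len(P),P.mean(0),cv2.minAreaRect((P[:,:2]*1000).astype(np.float32)))
    o=(h[...,1]>170)&((h[...,0]<20)|(h[...,0]>172))&(C[...,2]>.05)&(C[...,2]<.24)&(C[...,0]<.8)&(C[...,0]>.3)&(abs(C[...,1])<.4)
    k,l,st,ce=cv2.connectedComponentsWithStats(o.astype(np.uint8))
    for i in range(1,k):
        if st[i,4]>4: P=C[l==i]; print(n,'red',ce[i].round(1),st[i,4],np.median(P,0).round(3),P.min(0).round(3),P.max(0).round(3),np.median(h[l==i],0))
E
```

```text
[[0.609 0.201 0.231]
 [0.605 0.2   0.234]]
top [243. 137.] 77 P [0.714 0.302 0.02 ] T [0.716 0.304 0.027] maxz 0.033 rect [714. 302.] [42. 31.] 38
top [371. 155.] 150 P [ 0.661 -0.172  0.018] T [ 0.659 -0.166  0.027] maxz 0.029 rect [ 658. -171.] [42. 67.] 37
top [281. 216.] 104 P [0.421 0.148 0.034] T [0.422 0.148 0.035] maxz 0.045 rect [422. 150.] [33. 48.] 78
top [309. 218.] 103 P [0.419 0.046 0.035] T [0.42  0.046 0.036] maxz 0.048 rect [421.  46.] [27. 47.] 69
top [249. 218.] 108 P [0.412 0.261 0.034] T [0.412 0.261 0.035] maxz 0.046 rect [414. 264.] [34. 49.] 78
top [344. 218.] 107 P [ 0.421 -0.078  0.034] T [ 0.421 -0.078  0.036] maxz 0.044 rect [422. -77.] [28. 49.] 90
top [374. 219.] 108 P [ 0.42  -0.184  0.033] T [ 0.422 -0.185  0.035] maxz 0.05 rect [ 421. -185.] [28. 48.] 74
top rail 773 [0.62059722 0.09410739 0.20345548] ((622.0924072265625, 91.77236938476562), (34.84779739379883, 279.90338134765625), 5.922014236450195)
top red [337.4 147. ] 30 [ 0.634 -0.04   0.199] [ 0.624 -0.047  0.188] [ 0.647 -0.033  0.208] [  2.5 237.5 163. ]
top red [263.2 149.9] 22 [0.61  0.201 0
[... 718 characters left out ...]
52.] 83
scene [356. 330.] 135 P [0.725 0.303 0.023] T [0.723 0.305 0.027] maxz 0.03 rect [722. 304.] [40. 26.] 72
scene rail 1087 [0.63182705 0.10511543 0.20320524] ((628.6228637695312, 91.30194854736328), (35.48225784301758, 282.4888916015625), 5.872926235198975)
scene red [252.7 165.3] 27 [ 0.443 -0.364  0.099] [ 0.432 -0.374  0.086] [ 0.451 -0.355  0.107] [  0. 186. 169.]
scene red [275.6 210.2] 37 [ 0.649 -0.039  0.199] [ 0.633 -0.047  0.186] [ 0.656 -0.033  0.205] [  1. 193. 165.]
scene red [350.5 232.5] 6 [0.615 0.197 0.23 ] [0.611 0.194 0.229] [0.622 0.204 0.231] [ 12.  174.5 227.5]
scene red [350.4 238.2] 37 [0.622 0.203 0.217] [0.613 0.189 0.205] [0.627 0.207 0.228] [ 11. 187. 164.]
```

View pics/c1.png

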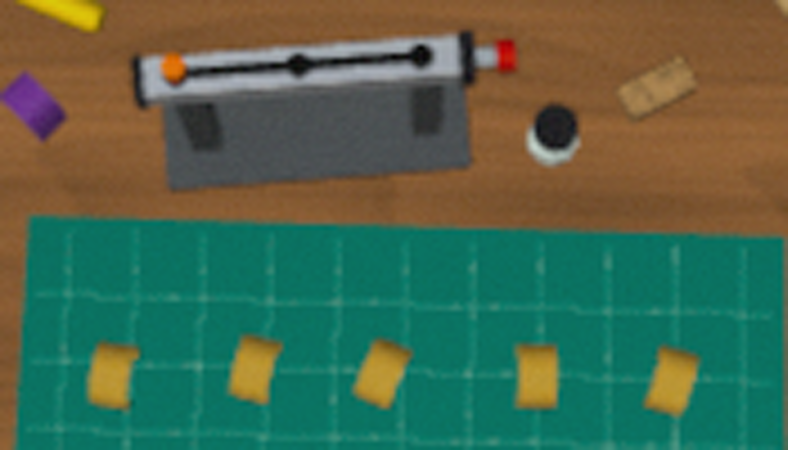

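View pics/c2.png

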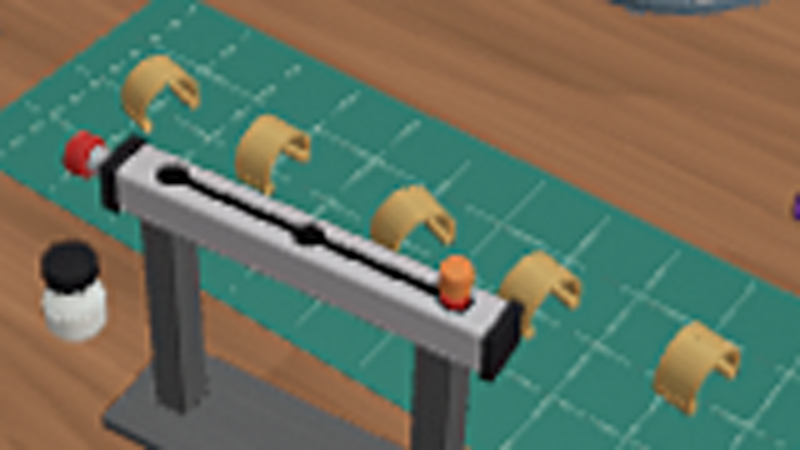

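```bash
cat >> h.py <<'E'
def rot(ps): 
    from scipy.spatial.transform import Rotation as R; return R.from_euler('xyz',ps)
def go(p,yaw,o=None):
    """shift in tool axes (cm) after turn, turn about tool z; assumes pointing down"""
    from scipy.spatial.transform import Rotation as R
    o=o or observe(); A=rot(o['eef_rot']); B=R.from_euler('xyz',[np.pi,0,yaw])
    print('turn',(A.inv()*B).as_rotvec().round(3),'shift cm (old axes)',(A.inv().apply(np.array(p)-o['ee_pos'])*100).round(2),'(new axes)',(B.inv().apply(np.array(p)-o['ee_pos'])*100).round(2))
E
python3 - <<'E'
from h import *
for n in('top','scene'):
    im=cv2.imread(f'pics/{n}0.png'); d=np.load(f'pics/{n}0.npy'); C=cloud(n,d); g=im.max(2)
    R=(C[...,0]>.5)&(C[...,0]<.8)&(C[...,1]>-.03)&(C[...,1]<.24)&(abs(C[...,2]-.204)<.006)&(np.ptp(im.astype(int),2)<40)
    sl=R&(g<60)&(C[...,1]>.0)&(C[...,1]<.17)
    for nm,M in(('all',R),('slot',sl)):
        P=C[M]; f=np.polyfit(P[:,1],P[:,0],1); print(n,nm,len(P),f,'x at y=0.1',np.polyval(f,.1),P[:,1].min(),P[:,1].max(),'z',np.median(P[:,2]))
    # mouth/hole via column profile handled visually
    S=(C[...,0]>.38)&(C[...,0]<.56)&(abs(C[...,1]+.36)<.06)&(C[...,2]>.018)&(C[...,2]<.03)
    P=C[S]; print('switch top',len(P),P.mean(0),cv2.minAreaRect((P[:,:2]*1000).astype(np.float32)))
im=cv2.imread('pics/top0.png'); a=im[185:235,395:455]; s=cv2.imread('pics/scene0.png')[145:205,225:295]
cv2.imwrite('pics/c3.png',np.hstack([cv2.resize(a,(400,400),interpolation=2),cv2.resize(s,(400,400),interpolation=2)]))
E
```

```text
top all 613 [-0.10688855  0.63164868] x at y=0.1 0.6209598300037924 -0.02999045669506841 0.23003788127740582 z 0.2044764646268331
top slot 66 [-0.10379042  0.63455226] x at y=0.1 0.624173218844626 0.016282158488253023 0.1675902182188032 z 0.20515333129914337
switch top 172 [ 0.47140113 -0.35934545  0.02437695] ((470.0025939941406, -362.3938903808594), (70.02252197265625, 52.060646057128906), 10.323421478271484)
scene all 839 [-0.10050225  0.64083227] x at y=0.1 0.6307820404285174 -0.027886467933249448 0.23218402261487653 z 0.20579328966843402
scene slot 96 [-0.10688616  0.63902146] x at y=0.1 0.6283328411189117 0.013854223755399686 0.16950501003451712 z 0.20660255603909028
switch top 129 [ 0.48303334 -0.35691213  0.02546081] ((477.41351318359375, -362.6920166015625), (74.78267669677734, 51.015438079833984), 9.450014114379883)
```

View pics/c3.png

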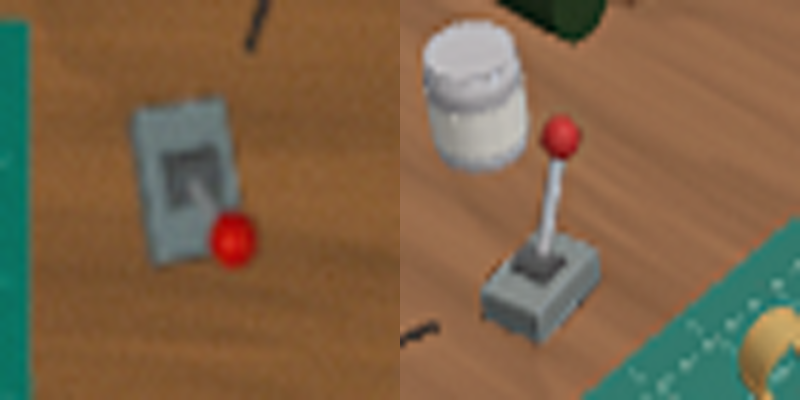

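```bash
python3 - <<'E'
from h import *
go([.6157,.2008,.30],1.676)
E
```

```text
turn [-2.000e-03  1.000e-03  1.221e+00] shift cm (old axes) [-54.88 -23.06  -6.19] (new axes) [-40.47  43.65  -6.21]
```

{"fn": "arm_command", "kwargs": {"deltas": [[[0,0,0.136],[0,0,-1.24],50],[[0,0,0.136],[0,0,-1.24],50],[[0,0,0.136],[0,0,-1.24],50],[[0,0,0.136],[0,0,-1.24],50],[[0,0,0.136],[0,0,-1.24],50]], "force": 30}}

```text
time_s: 0.6
ee_pos: [0.1392, 0.5576, 0.3006]
eef_rot: [-3.141, 0.0, 2.211]
contact_force: [0.4, -0.0, -0.6]
width: 0.571
```

{"fn": "arm_command", "kwargs": {"deltas": [[[0,0,0.136],[0,0,0],50],[[0,0,0.136],[0,0,0],50],[[0,0,0.136],[0,0,0],50],[[0,0,0.133],[0,0,0],50],[[0,0,0],[-2.7,2.91,0],50]]}}

```text
time_s: 1.1
ee_pos: [0.1688, 0.5351, 0.3001]
eef_rot: [-3.14, -0.0, 1.675]
contact_force: [1.2, -0.5, 0.1]
width: 0.498
```

{"fn": "arm_command", "kwargs": {"deltas": [[[0,0,0],[-2.7,2.91,0],50],[[0,0,0],[-2.7,2.91,0],50],[[0,0,0],[-2.7,2.91,0],50],[[0,0,0],[-2.7,2.91,0],50],[[0,0,0],[-2.7,2.91,0],50]]}}

```text
time_s: 1.6
ee_pos: [0.3308, 0.4138, 0.3004]
eef_rot: [-3.141, 0.0, 1.676]
contact_force: [0.1, 0.2, -0.3]
width: 0.498
```

{"fn": "arm_command", "kwargs": {"deltas": [[[0,0,0],[-2.7,2.91,0],50],[[0,0,0],[-2.7,2.91,0],50],[[0,0,0],[-2.7,2.91,0],50],[[0,0,0],[-2.7,2.91,0],50],[[0,0,0],[-2.7,2.91,0],50]]}}

```text
time_s: 2.1
ee_pos: [0.4898, 0.2948, 0.3003]
eef_rot: [-3.141, 0.0, 1.676]
contact_force: [-0.3, 0.1, 0.2]
width: 0.504
```

```bash
python3 - <<'E'
from h import *
o=observe(); print(o['time_s'],o['ee_pos'],o['eef_rot'],o['qpos'].round(2),o['contact_force'].round(2)); go([.6157,.2008,.24],1.676)
E
```

```text
2.1 [0.48975226 0.29480914 0.30030857] [-3.14090743e+00  4.26233264e-05  1.67567885e+00] [0.33 0.13 1.54 0.   1.47 0.23] [-0.26  0.15  0.24]
turn [-0.001  0.    -0.   ] shift cm (old axes) [-10.67  11.55   6.02] (new axes) [-10.67  11.54   6.03]
```

{"fn": "arm_command", "kwargs": {"deltas": [[[0,0,0],[-2.67,2.89,0],50],[[0,0,0],[-2.67,2.89,0],50],[[0,0,0],[-2.67,2.89,0],50],[[0,0,0],[-2.66,2.88,0],50],[[0,0,0],[0,0,0],50]]}}

```text
time_s: 2.6
ee_pos: [0.6176, 0.1983, 0.2992]
eef_rot: [-3.141, 0.001, 1.671]
contact_force: [-0.8, -0.5, -0.2]
width: 0.502
```

```bash
python3 - <<'E'
from h import *
o=observe(); print(o['ee_pos']); snap('scene','s1')
a=cv2.imread('pics/s1.png')[150:270,290:450]; cv2.imwrite('pics/c4.png',cv2.resize(a,(800,600),interpolation=2))
E
```

```text
[0.61756048 0.19832695 0.29920478]
```

View pics/c4.png

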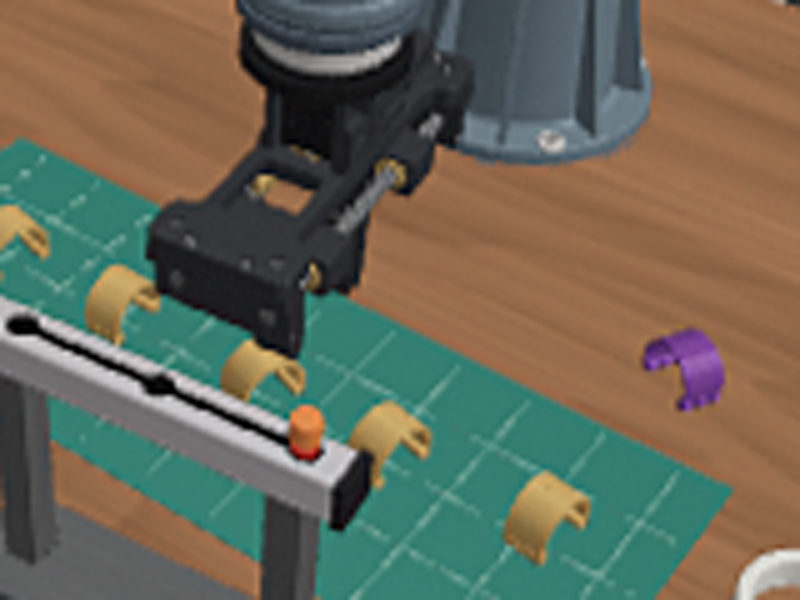

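{"fn": "arm_command", "kwargs": {"deltas": [[[0,0,0],[0,0,2.5],50],[[0,0,0],[0,0,2.5],50],[[0,0,0],[0,0,2.2],50],[[0,0,0],[0,0,1.0],50],[[0,0,0],[0,0,0],50]]}}

```text
time_s: 3.15
ee_pos: [0.6131, 0.2027, 0.217]
eef_rot: [-3.138, -0.0, 1.677]
contact_force: [0.2, 0.4, -0.0]
width: 0.499
```

{"fn": "arm_command", "kwargs": {"deltas": [[[0,0,0],[0,0,0],10],[[0,0,0],[0,0,0],0],[[0,0,0],[0,0,0],0],[[0,0,0],[0,0,0],0],[[0,0,0],[0,0,0],0]], "force": 30}}

```text
time_s: 3.65
ee_pos: [0.616, 0.2022, 0.2199]
eef_rot: [3.138, -0.0, 1.676]
contact_force: [3.1, 1.1, 1.4]
width: 0.187
```

{"fn": "arm_command", "kwargs": {"deltas": [[[0,0,0],[0,0,0.3],0],[[0,0,0],[0,0,0.3],0],[[0,0,0],[0,0,0.1],0],[[0,0,0],[0,0,0],0],[[0,0,0],[0,0,0],0]], "force": 40}}

```text
time_s: 4.15
ee_pos: [0.616, 0.2023, 0.2137]
eef_rot: [3.138, -0.0, 1.676]
contact_force: [0.9, 0.5, 7.1]
width: 0.186
```

{"fn": "arm_command", "kwargs": {"deltas": [[[0,0,0],[0,0,0.15],0],[[0,0,0],[0,0,0],0],[[0,0,0],[0,0,0],0]]}}

```text
time_s: 4.45
ee_pos: [0.6161, 0.2023, 0.2127]
eef_rot: [3.138, -0.0, 1.676]
contact_force: [0.2, -0.2, 9.5]
width: 0.189
```

Near bottomed. Draw along the rail's −y (tool −x) gently.

{"fn": "arm_command", "kwargs": {"deltas": [[[0,0,0],[-0.5,0,0],0],[[0,0,0],[-1,0,0],0],[[0,0,0],[-1,0,0],0],[[0,0,0],[-1,0,0],0],[[0,0,0],[0,0,0],0]]}}

```text
time_s: 4.95
ee_pos: [0.6199, 0.1661, 0.2126]
eef_rot: [3.138, 0.001, 1.675]
contact_force: [0.2, -1.9, 9.6]
width: 0.183
```

{"fn": "arm_command", "kwargs": {"deltas": [[[0,0,0],[-2,0,0],0],[[0,0,0],[-2,0,0],0],[[0,0,0],[-2,0,0],0],[[0,0,0],[-2,0,0],0],[[0,0,0],[-2,0,0],0]]}}

```text
time_s: 5.45
ee_pos: [0.6302, 0.0674, 0.2126]
eef_rot: [3.138, -0.0, 1.676]
contact_force: [1.4, 2.8, 10.6]
width: 0.185
```

{"fn": "arm_command", "kwargs": {"deltas": [[[0,0,0],[-2,0,0],0],[[0,0,0],[-1,0,0],0],[[0,0,0],[-0.5,0,0],0],[[0,0,0],[0,0,0],0],[[0,0,0],[0,0,0],0]]}}

```text
time_s: 5.95
ee_pos: [0.634, 0.032, 0.2127]
eef_rot: [3.138, 0.002, 1.675]
contact_force: [0.7, -1.9, 9.7]
width: 0.184
```

{"fn": "arm_command", "kwargs": {"deltas": [[[0,0,0],[-0.4,0,0],0],[[0,0,0],[-0.3,0,0],0],[[0,0,0],[-0.2,0,0],0],[[0,0,0],[0,0,0],0]]}}

```text
time_s: 6.35
ee_pos: [0.6349, 0.0237, 0.2126]
eef_rot: [3.138, 0.001, 1.676]
contact_force: [1.0, -0.1, 9.9]
width: 0.185
```

{"fn": "arm_command", "kwargs": {"deltas": [[[0,0,0],[-0.1,0,0],0],[[0,0,0],[0,0,0],0],[[0,0,0],[0,0,0],0]]}}

```text
time_s: 6.65
ee_pos: [0.635, 0.023, 0.2126]
eef_rot: [3.138, 0.001, 1.676]
contact_force: [1.0, 0.3, 9.4]
width: 0.185
```

{"fn": "arm_command", "kwargs": {"deltas": [[[0,0,0],[-0.1,0,0],0],[[0,0,0],[0,0,0],0],[[0,0,0],[0,0,0],0]]}}

```text
time_s: 6.95
ee_pos: [0.635, 0.0226, 0.2126]
eef_rot: [3.138, -0.0, 1.676]
contact_force: [0.2, 3.2, 10.4]
width: 0.183
```

{"fn": "arm_command", "kwargs": {"deltas": [[[0,0,0],[0.08,0,0],0],[[0,0,0],[0,0,-0.3],0],[[0,0,0],[0,0,-0.4],0],[[0,0,0],[0,0,-0.1],0],[[0,0,0],[0,0,0],0]]}}

```text
time_s: 7.45
ee_pos: [0.6348, 0.0227, 0.2194]
eef_rot: [3.138, 0.001, 1.676]
contact_force: [4.9, -0.0, 4.0]
width: 0.183
```

{"fn": "arm_command", "kwargs": {"deltas": [[[0,0,0],[0,0,0],50],[[0,0,0],[0,0,0],50],[[0,0,0],[0,0,0],50],[[0,0,0],[0,0,-2],100],[[0,0,0],[0,0,-4],100]]}}

```text
time_s: 7.95
ee_pos: [0.6309, 0.0231, 0.2737]
eef_rot: [-3.132, -0.002, 1.676]
contact_force: [0.6, -0.3, -0.1]
width: 0.612
```

{"fn": "arm_command", "kwargs": {"deltas": [[[0,0,0],[1,-4,-1],100],[[0,0,0],[1,-4,0],100],[[0,0,0],[3,-4,0],100],[[0,0,0],[3,-4,0],100],[[0,0,0],[2,-2,0],100]]}}

```text
time_s: 8.45
ee_pos: [0.4407, 0.1045, 0.2873]
eef_rot: [-3.139, -0.001, 1.676]
contact_force: [0.5, -1.0, 0.5]
width: 0.996
```

```bash
cat >> h.py <<'E'
def look(tag):
    D={}
    for n in('top','scene'):
        im,d=snap(n,tag+n); C=cloud(n,d); h=cv2.cvtColor(im,cv2.COLOR_RGB2HSV)
        ok=(C[...,0]>.3)&(C[...,0]<.55)&(abs(C[...,1])<.34)&(C[...,2]>.006)&(C[...,2]<.06)&(h[...,0]<28)&(h[...,0]>13)&(h[...,1]>100)
        k,l,st,ce=cv2.connectedComponentsWithStats(ok.astype(np.uint8))
        for i in range(1,k):
            if st[i,4]<25: continue
            P=C[l==i]; c,s,an=cv2.minAreaRect((P[:,:2]*1000).astype(np.float32)); 
            if s[0]<s[1]: an+=90
            an=(an+90)%180-90
            print(n,ce[i].round(),st[i,4],'rect',np.round(c),np.round(s),'yaw',round(an),'maxz',P[:,2].max().round(3))
        o=(h[...,1]>150)&((h[...,0]<18)|(h[...,0]>172))&(C[...,2]>.18)&(C[...,2]<.24)&(C[...,0]<.75)&(C[...,0]>.55)&(abs(C[...,1])<.4)
        k,l,st,ce=cv2.connectedComponentsWithStats(o.astype(np.uint8))
        for i in range(1,k):
            if st[i,4]>4: P=C[l==i]; print(n,'red',ce[i].round(1),st[i,4],np.median(P,0).round(3),P.max(0).round(3))
E
python3 - <<'E'
from h import *
look('a'); o=observe(); print(o['ee_pos'],o['eef_rot'])
a=cv2.imread('pics/ascene.png')[150:270,230:390]; cv2.imwrite('pics/c5.png',cv2.resize(a,(800,600),interpolation=2))
E
```

```text
top [310. 217.] 98 rect [422.  47.] [29. 48.] yaw -21 maxz 0.046
top [248. 218.] 80 rect [412. 265.] [23. 46.] yaw -1 maxz 0.048
top [344. 218.] 107 rect [422. -77.] [48. 29.] yaw 0 maxz 0.049
top [374. 219.] 109 rect [ 421. -185.] [28. 47.] yaw -16 maxz 0.053
top red [391.4 143.4] 34 [ 0.652 -0.22   0.2  ] [ 0.666 -0.213  0.206]
top red [318.1 145.8] 24 [0.631 0.023 0.228] [0.639 0.033 0.235]
scene [291. 197.] 103 rect [ 430. -187.] [28. 49.] yaw -17 maxz 0.043
scene [313. 210.] 123 rect [429. -79.] [52. 31.] yaw 0 maxz 0.043
scene [341. 223.] 117 rect [428.  44.] [31. 51.] yaw -17 maxz 0.044
scene [367. 237.] 122 rect [429. 145.] [31. 51.] yaw -12 maxz 0.043
scene [398. 252.] 158 rect [418. 259.] [31. 53.] yaw -7 maxz 0.044
scene red [228.9 188.9] 39 [ 0.668 -0.218  0.2  ] [ 0.674 -0.211  0.205]
scene red [293.7 211.3] 54 [0.638 0.024 0.224] [0.647 0.029 0.232]
[0.44131764 0.1052162  0.28778828] [-3.14005873e+00 -6.57920009e-04  1.67857060e+00]
```

View pics/c5.png

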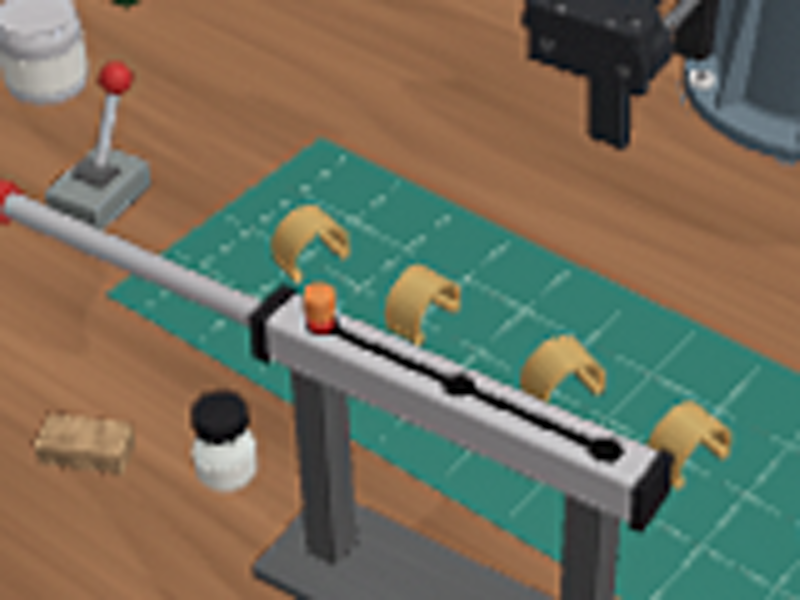

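```bash
python3 - <<'E'
from h import *
go([.4255,-.186,.08],1.291)
E
```

```text
turn [-0.002 -0.     0.388] shift cm (old axes) [-28.8   -4.67  20.77] (new axes) [-28.43   6.52  20.78]
```

{"fn": "arm_command", "kwargs": {"deltas": [[[0,0,0],[-4.11,-0.67,1.2],100],[[0,0,0],[-4.11,-0.67,1.2],100],[[0,0,0],[-4.11,-0.67,1.2],100],[[0,0,0],[-4.11,-0.67,1.2],100],[[0,0,0],[-4.11,-0.67,1.2],100]]}}

```text
time_s: 9.05
ee_pos: [0.4322, -0.1067, 0.2274]
eef_rot: [-3.141, -0.0, 1.676]
contact_force: [0.2, -0.4, 0.1]
width: 1.003
```

{"fn": "arm_command", "kwargs": {"deltas": [[[0,0,0],[-4.11,-0.67,1.2],100],[[0,0,0],[-4.11,-0.67,1.2],100],[[0,0,0.13],[0,0,4],100],[[0,0,0.13],[0,0,4],100],[[0,0,0.128],[0,0,4],100]]}}

```text
time_s: 9.55
ee_pos: [0.4275, -0.1889, 0.0824]
eef_rot: [-3.141, 0.0, 1.281]
contact_force: [0.2, 0.0, -0.2]
width: 1.001
```

{"fn": "arm_command", "kwargs": {"deltas": [[[0,0,0],[0,0,0],100],[[0,0,0],[0,0,0],100]]}}

```text
time_s: 9.75
ee_pos: [0.4275, -0.1878, 0.084]
eef_rot: [-3.139, -0.001, 1.291]
contact_force: [-0.5, -1.6, 1.3]
width: 1.003
```

```bash
python3 - <<'E'
from h import *
go([.4255,-.186,.006],1.291); o=observe(); print(o['ee_pos'],o['eef_rot'],o['qpos'].round(2))
E
```

```text
turn [-0.002 -0.001 -0.   ] shift cm (old axes) [ 0.12 -0.22  7.8 ] (new axes) [ 0.12 -0.24  7.8 ]
[ 0.42746152 -0.18782971  0.08402633] [-3.13930294e+00 -7.80605343e-04  1.29087756e+00] [-0.67  0.15  1.99 -0.    1.   -0.39]
```

{"fn": "arm_command", "kwargs": {"deltas": [[[0,0,0],[0.12,-0.22,3],100],[[0,0,0],[0,0,3],100],[[0,0,0],[0,0,1.2],100],[[0,0,0],[0,0,0.6],100],[[0,0,0],[0,0,0],100]]}}

```text
time_s: 10.25
ee_pos: [0.4268, -0.1864, 0.0071]
eef_rot: [3.14, 0.0, 1.289]
contact_force: [-0.2, 0.4, 0.6]
width: 0.995
```

{"fn": "arm_command", "kwargs": {"deltas": [[[0,0,0],[0,0,0],60],[[0,0,0],[0,0,0],50],[[0,0,0],[0,0,0],45],[[0,0,0],[0,0,0],40],[[0,0,0],[0,0,0],40]], "force": 20}}

```text
time_s: 10.75
ee_pos: [0.4262, -0.186, 0.0065]
eef_rot: [3.141, 0.0, 1.288]
contact_force: [-0.0, 0.6, 2.8]
width: 0.579
```

{"fn": "arm_command", "kwargs": {"deltas": [[[0,0,0],[0,0,0],40],[[0,0,0],[0,0,0],40],[[0,0,0],[0,0,-1],40],[[0,0,0],[0,0,-3],40],[[0,0,0],[0,0,-3],40]]}}

```text
time_s: 11.25
ee_pos: [0.425, -0.1852, 0.0766]
eef_rot: [-3.139, -0.001, 1.288]
contact_force: [-0.2, -0.3, -1.1]
width: 0.574
```

{"fn": "arm_command", "kwargs": {"deltas": [[[0,0,-0.13],[0,0,-4],40],[[0,0,-0.13],[0,0,-4],40],[[0,0,-0.128],[0,0,-4],40],[[0,0,0],[0,0,-4],40],[[0,0,0],[0,0,-2.3],40]]}}

```text
time_s: 11.75
ee_pos: [0.4265, -0.1862, 0.2631]
eef_rot: [3.139, 0.003, 1.676]
contact_force: [1.2, -0.7, -2.1]
width: 0.584
```

```bash
python3 - <<'E'
from h import *
go([.6573,-.1893,.255],1.676); o=observe(); print(o['ee_pos'],o['eef_rot'],o['qpos'].round(2))
E
```

```text
turn [0.003 0.003 0.   ] shift cm (old axes) [-2.73 22.91  0.88] (new axes) [-2.73 22.92  0.81]
[ 0.4265298  -0.18618037  0.26306799] [3.13855100e+00 3.00096197e-03 1.67609138e+00] [-0.67 -0.1   1.85 -0.    1.39 -0.77]
```

{"fn": "arm_command", "kwargs": {"deltas": [[[0,0,0],[-0.5,3.5,0],40],[[0,0,0],[-0.5,4.5,0],40],[[0,0,0],[-0.6,4.5,0],40],[[0,0,0],[-0.5,4.5,0],40],[[0,0,0],[-0.6,3.7,0],40]]}}

```text
time_s: 12.25
ee_pos: [0.6363, -0.1903, 0.2591]
eef_rot: [-3.141, -0.001, 1.676]
contact_force: [-0.4, -1.3, -1.2]
width: 0.577
```

{"fn": "arm_command", "kwargs": {"deltas": [[[0,0,0],[0,2.2,0],40],[[0,0,0],[0,0,0.8],40],[[0,0,0],[0,0,0],40],[[0,0,0],[0,0,0],40]]}}

```text
time_s: 12.65
ee_pos: [0.6551, -0.1885, 0.2506]
eef_rot: [-3.14, -0.001, 1.676]
contact_force: [0.5, 0.0, -0.9]
width: 0.581
```

```bash
python3 - <<'E'
from h import *
go([.6573,-.1893,.17],1.676); o=observe(); print(o['ee_pos'],o['eef_rot'],o['width'])
snap('scene','b'); a=cv2.imread('pics/b.png')[130:250,190:350]; cv2.imwrite('pics/c6.png',cv2.resize(a,(800,600),interpolation=2))
E
```

```text
turn [-0.002 -0.001 -0.   ] shift cm (old axes) [-0.11  0.23  8.06] (new axes) [-0.1   0.21  8.06]
[ 0.65511535 -0.1885098   0.25056884] [-3.13960291e+00 -9.25888693e-04  1.67553513e+00] 0.5813386150526993
```

View pics/c6.png

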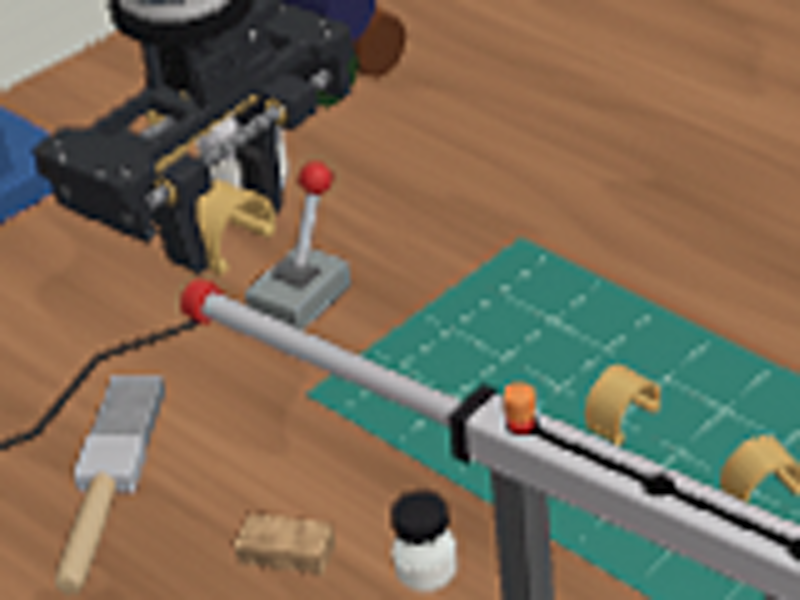

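{"fn": "arm_command", "kwargs": {"deltas": [[[0,0,0],[-0.1,0.2,2],40],[[0,0,0],[0,0,2.5],40],[[0,0,0],[0,0,2.2],40],[[0,0,0],[0,0,1.1],40],[[0,0,0],[0,0,0],40]]}}

```text
time_s: 13.2
ee_pos: [0.6572, -0.1892, 0.1718]
eef_rot: [-3.139, -0.002, 1.675]
contact_force: [-0.7, 0.9, -1.1]
width: 0.581
```

{"fn": "arm_command", "kwargs": {"deltas": [[[0,0,0],[0,0,0.2],40],[[0,0,0],[0,0,0],40],[[0,0,0],[0,0,0],40]]}}

```text
time_s: 13.5
ee_pos: [0.6593, -0.1898, 0.1727]
eef_rot: [3.14, 0.001, 1.676]
contact_force: [-0.8, -0.1, -1.4]
width: 0.577
```

{"fn": "arm_command", "kwargs": {"deltas": [[[0,0,0],[0,0,0.2],40],[[0,0,0],[0,0,0],40],[[0,0,0],[0,0,0],40]]}}

```text
time_s: 13.8
ee_pos: [0.6586, -0.1894, 0.1692]
eef_rot: [-3.142, -0.0, 1.676]
contact_force: [-0.0, -0.1, -1.0]
width: 0.579
```

{"fn": "arm_command", "kwargs": {"deltas": [[[0,0,0],[0,0,0.15],40],[[0,0,0],[0,0,0],40],[[0,0,0],[0,0,0],40]]}}

```text
time_s: 14.1
ee_pos: [0.6589, -0.1895, 0.1685]
eef_rot: [3.141, 0.0, 1.676]
contact_force: [-1.9, 1.0, 4.1]
width: 0.577
```

{"fn": "arm_command", "kwargs": {"deltas": [[[0,0,0],[0,0,-0.05],65],[[0,0,0],[0,0,0],75],[[0,0,0],[0,0,0],90],[[0,0,0],[0,0,0],100],[[0,0,0],[0,0,0],100]]}}

```text
time_s: 14.6
ee_pos: [0.6586, -0.1894, 0.168]
eef_rot: [-3.141, -0.0, 1.676]
contact_force: [-0.6, -0.3, -0.4]
width: 0.988
```

{"fn": "arm_command", "kwargs": {"deltas": [[[0,0,0],[0,0,-2],100],[[0,0,0],[0,0,-3],100],[[0,0,0],[0,0,-4],100],[[0,0,0],[0.8,-4.5,0],100],[[0,0,0],[0.8,-4.5,0],100]]}}

```text
time_s: 15.1
ee_pos: [0.5678, -0.1835, 0.2599]
eef_rot: [3.138, 0.002, 1.677]
contact_force: [-0.5, 0.3, -0.4]
width: 1.002
```

{"fn": "arm_command", "kwargs": {"deltas": [[[0,0,0],[3,-3.8,0],100],[[0,0,0],[3,-3.8,0],100],[[0,0,0],[2,-3.8,0],100],[[0,0,0],[0,-3,0],100],[[0,0,0],[0,0,0],100]]}}

```text
time_s: 15.6
ee_pos: [0.4135, -0.1178, 0.2583]
eef_rot: [-3.141, 0.001, 1.676]
contact_force: [0.9, -0.7, 0.4]
width: 0.997
```

```bash
cat >> h.py <<'E'
def hung(f):
    d=np.load(f'pics/{f}.npy'); im=cv2.imread(f'pics/{f}.png'); n='scene' if 'scene' in f else 'top'; C=cloud(n,d); h=cv2.cvtColor(im,cv2.COLOR_BGR2HSV)
    ok=(C[...,0]>.6)&(C[...,0]<.70)&(C[...,1]>-.24)&(C[...,1]<0.01)&(C[...,2]>.14)&(C[...,2]<.21)&(h[...,0]<28)&(h[...,0]>13)&(h[...,1]>90)
    k,l,st,ce=cv2.connectedComponentsWithStats(ok.astype(np.uint8))
    for i in range(1,k):
        if st[i,4]>8: P=C[l==i]; print(n,'hung',ce[i].round(),st[i,4],'mean',P.mean(0).round(3),'y',P[:,1].min().round(3),P[:,1].max().round(3),'zmax',P[:,2].max().round(3))
E
python3 - <<'E'
from h import *
look('d'); hung('dtop'); hung('dscene'); go([.4255,-.078,.08],1.571)
E
```

```text
top [249. 218.] 109 rect [413. 261.] [30. 48.] yaw -12 maxz 0.048
top [281. 217.] 105 rect [421. 148.] [28. 48.] yaw -12 maxz 0.047
top [309. 218.] 104 rect [421.  46.] [29. 47.] yaw -18 maxz 0.046
top [344. 219.] 107 rect [421. -79.] [28. 47.] yaw -4 maxz 0.044
top red [391.3 143.3] 35 [ 0.653 -0.22   0.199] [ 0.666 -0.212  0.207]
top red [318.2 145.7] 23 [0.63  0.023 0.227] [0.64  0.03  0.236]
scene [313. 209.] 121 rect [429. -79.] [54. 30.] yaw 2 maxz 0.044
scene [341. 223.] 115 rect [428.  45.] [31. 51.] yaw -20 maxz 0.042
scene [367. 237.] 119 rect [428. 146.] [32. 51.] yaw -12 maxz 0.044
scene [398. 252.] 160 rect [420. 259.] [30. 52.] yaw -8 maxz 0.044
scene red [228.8 188.8] 38 [ 0.668 -0.218  0.2  ] [ 0.674 -0.214  0.207]
scene red [293.7 211.4] 53 [0.638 0.024 0.222] [0.644 0.03  0.231]
top hung [382. 145.] 153 mean [ 0.648 -0.189  0.193] y -0.207 -0.172 zmax 0.207
scene hung [235. 196.] 159 mean [ 0.67  -0.187  0.19 ] y -0.204 -0.171 zmax 0.205
turn [0.002 0.001 0.104] shift cm (old axes) [ 3.98  1.32 17.89] (new axes) [ 4.08  0.93 17.89]
```

{"fn": "arm_command", "kwargs": {"deltas": [[[0,0,0],[3.9,1.3,2.5],100],[[0,0,0.104],[0,0,4.5],100],[[0,0,0],[0,0,4.5],100],[[0,0,0],[0,0,4.4],100],[[0,0,0],[0,0,2],100]]}}

```text
time_s: 16.2
ee_pos: [0.4235, -0.0773, 0.0754]
eef_rot: [-3.137, -0.002, 1.572]
contact_force: [-0.6, 0.4, -0.5]
width: 1.002
```

{"fn": "arm_command", "kwargs": {"deltas": [[[0,0,0],[0,0,0],100],[[0,0,0],[0,0,0],100]]}}

```text
time_s: 16.4
ee_pos: [0.4257, -0.0786, 0.0795]
eef_rot: [-3.141, -0.0, 1.572]
contact_force: [0.6, 0.5, 0.3]
width: 1.003
```

```bash
python3 - <<'E'
from h import *
go([.4255,-.079,.006],1.571)
E
```

```text
turn [-0.    -0.     0.001] shift cm (old axes) [-0.04 -0.01  7.35] (new axes) [-0.04 -0.02  7.35]
```

{"fn": "arm_command", "kwargs": {"deltas": [[[0,0,0],[0,0,3],100],[[0,0,0],[0,0,2.7],100],[[0,0,0],[0,0,1.2],100],[[0,0,0],[0,0,0.45],100],[[0,0,0],[0,0,0],60]]}}

```text
time_s: 16.9
ee_pos: [0.4255, -0.0787, 0.0064]
eef_rot: [3.141, 0.0, 1.572]
contact_force: [-0.5, -0.4, -0.8]
width: 0.933
```

{"fn": "arm_command", "kwargs": {"deltas": [[[0,0,0],[0,0,0],50],[[0,0,0],[0,0,0],45],[[0,0,0],[0,0,0],40],[[0,0,0],[0,0,0],40],[[0,0,0],[0,0,0],40]]}}

```text
time_s: 17.4
ee_pos: [0.4253, -0.0786, 0.0063]
eef_rot: [3.14, 0.001, 1.572]
contact_force: [-0.3, 0.3, 4.8]
width: 0.58
```

{"fn": "arm_command", "kwargs": {"deltas": [[[0,0,0],[0,0,0],40],[[0,0,0],[0,0,-1],40],[[0,0,0],[0,0,-3],40],[[0,0,0],[0,0,-4],40],[[0,0,-0.105],[0,0,-4],40]]}}

```text
time_s: 17.9
ee_pos: [0.4237, -0.0779, 0.1269]
eef_rot: [-3.14, -0.001, 1.678]
contact_force: [0.4, 0.4, -1.0]
width: 0.577
```

{"fn": "arm_command", "kwargs": {"deltas": [[[0,0,0],[0,0,-4],40],[[0,0,0],[0,0,-4],40],[[0,0,0],[0,0,-4],40],[[0,0,0],[0,0,-1.4],40],[[0,0,0],[0,0,0],40]]}}

```text
time_s: 18.4
ee_pos: [0.4257, -0.0788, 0.2625]
eef_rot: [3.137, 0.003, 1.677]
contact_force: [0.6, 0.2, -1.9]
width: 0.578
```

```bash
python3 - <<'E'
from h import *
go([.6533,-.1516,.17],1.676)
E
```

```text
turn [0.004 0.003 0.001] shift cm (old axes) [-9.62 21.82  9.38] (new axes) [-9.63 21.87  9.25]
```

{"fn": "arm_command", "kwargs": {"deltas": [[[0,0,0],[-1.6,3.64,0],40],[[0,0,0],[-1.6,3.64,0],40],[[0,0,0],[-1.6,3.64,0],40],[[0,0,0],[-1.6,3.64,0],40],[[0,0,0],[-1.6,3.64,0],40]]}}

```text
time_s: 18.9
ee_pos: [0.6145, -0.1387, 0.2571]
eef_rot: [-3.138, -0.002, 1.677]
contact_force: [-0.3, -0.5, 0.1]
width: 0.573
```

{"fn": "arm_command", "kwargs": {"deltas": [[[0,0,0],[-1.6,3.64,0],40],[[0,0,0],[0,0,1],40],[[0,0,0],[0,0,0],40],[[0,0,0],[0,0,0],40]]}}

```text
time_s: 19.3
ee_pos: [0.6503, -0.15, 0.2479]
eef_rot: [-3.138, -0.002, 1.677]
contact_force: [-0.1, 0.2, -0.4]
width: 0.577
```

```bash
python3 - <<'E'
from h import *
go([.6533,-.1516,.17],1.676)
E
```

```text
turn [-0.003 -0.002  0.001] shift cm (old axes) [-0.21  0.3   7.79] (new axes) [-0.19  0.28  7.79]
```

{"fn": "arm_command", "kwargs": {"deltas": [[[0,0,0],[-0.1,0.1,2],40],[[0,0,0],[0,0,2.5],40],[[0,0,0],[0,0,2.2],40],[[0,0,0],[0,0,1],40],[[0,0,0],[0,0,0.2],40]]}}

```text
time_s: 19.8
ee_pos: [0.6518, -0.151, 0.17]
eef_rot: [-3.14, -0.001, 1.677]
contact_force: [-1.1, -0.2, -0.6]
width: 0.58
```

{"fn": "arm_command", "kwargs": {"deltas": [[[0,0,0],[0,0,0.1],40],[[0,0,0],[0,0,0],40],[[0,0,0],[0,0,0],40]]}}

```text
time_s: 20.1
ee_pos: [0.6538, -0.1519, 0.1712]
eef_rot: [3.14, 0.001, 1.677]
contact_force: [0.8, 0.8, -0.6]
width: 0.579
```

{"fn": "arm_command", "kwargs": {"deltas": [[[0,0,0],[0,0,0.15],40],[[0,0,0],[0,0,0],40],[[0,0,0],[0,0,0],40]]}}

```text
time_s: 20.4
ee_pos: [0.6533, -0.1516, 0.1684]
eef_rot: [3.141, 0.0, 1.677]
contact_force: [-0.1, -0.1, -0.9]
width: 0.574
```

Position on target; lower a touch more to contact, then release and retreat.

{"fn": "arm_command", "kwargs": {"deltas": [[[0,0,0],[0,0,0.12],40],[[0,0,0],[0,0,0],40],[[0,0,0],[0,0,0],40]]}}

```text
time_s: 20.7
ee_pos: [0.6534, -0.1518, 0.1682]
eef_rot: [3.141, 0.001, 1.677]
contact_force: [-3.7, 0.9, 5.0]
width: 0.58
```

{"fn": "arm_command", "kwargs": {"deltas": [[[0,0,0],[0,0,0],65],[[0,0,0],[0,0,0],75],[[0,0,0],[0,0,0],90],[[0,0,0],[0,0,0],100],[[0,0,0],[0,0,0],100]]}}

```text
time_s: 21.2
ee_pos: [0.6531, -0.1516, 0.1668]
eef_rot: [-3.141, -0.0, 1.677]
contact_force: [-0.2, -0.0, 0.8]
width: 0.981
```

{"fn": "arm_command", "kwargs": {"deltas": [[[0,0,0],[0,0,-2],100],[[0,0,0],[0,0,-3],100],[[0,0,0],[0,0,-4],100],[[0,0,0],[0.8,-4,0],100],[[0,0,0],[2.5,-4,0],100]]}}

```text
time_s: 21.7
ee_pos: [0.5706, -0.1289, 0.2586]
eef_rot: [3.138, 0.003, 1.675]
contact_force: [-1.3, 0.4, -0.6]
width: 1.001
```

{"fn": "arm_command", "kwargs": {"deltas": [[[0,0,0],[3,-3.8,0],100],[[0,0,0],[3,-3.8,0],100],[[0,0,0],[3,-3.8,0],100],[[0,0,0],[2,-3,0],100],[[0,0,0],[0,0,0],100]]}}

```text
time_s: 22.2
ee_pos: [0.4123, -0.0311, 0.2568]
eef_rot: [-3.141, -0.0, 1.679]
contact_force: [0.5, 0.4, -0.0]
width: 1.001
```

```bash
python3 - <<'E'
from h import *
look('e'); hung('etop'); hung('escene'); go([.4255,.045,.08],1.571-.33)
E
```

```text
top [281. 216.] 105 rect [421. 148.] [28. 48.] yaw -12 maxz 0.051
top [249. 218.] 107 rect [414. 261.] [29. 48.] yaw -11 maxz 0.046
top [312. 219.] 39 rect [417.  38.] [10. 47.] yaw -21 maxz 0.046
top red [391.4 143.4] 34 [ 0.652 -0.22   0.199] [ 0.665 -0.213  0.206]
top red [318.1 145.8] 24 [0.631 0.023 0.228] [0.639 0.033 0.236]
scene [341. 223.] 119 rect [428.  43.] [34. 50.] yaw -21 maxz 0.045
scene [367. 237.] 122 rect [428. 146.] [32. 51.] yaw -12 maxz 0.045
scene [398. 252.] 161 rect [420. 258.] [31. 51.] yaw -6 maxz 0.043
scene red [228.8 188.8] 38 [ 0.667 -0.219  0.2  ] [ 0.674 -0.212  0.205]
scene red [293.6 211.3] 53 [0.638 0.024 0.224] [0.647 0.028 0.232]
top hung [370. 146.] 147 mean [ 0.643 -0.15   0.193] y -0.168 -0.134 zmax 0.207
top hung [382. 145.] 152 mean [ 0.647 -0.189  0.193] y -0.208 -0.172 zmax 0.21
scene hung [240. 198.] 324 mean [ 0.667 -0.167  0.19 ] y -0.204 -0.133 zmax 0.205
turn [0.002 0.001 0.436] shift cm (old axes) [ 7.68  1.77 17.77] (new axes) [ 7.71 -1.6  17.77]
```

{"fn": "arm_command", "kwargs": {"deltas": [[[0,0,0],[3.84,0.88,1.5],100],[[0,0,0],[3.84,0.88,1.8],100],[[0,0,0.145],[0,0,4.5],100],[[0,0,0.145],[0,0,4.5],100],[[0,0,0.145],[0,0,4.4],100]]}}

```text
time_s: 22.8
ee_pos: [0.4263, 0.0449, 0.0886]
eef_rot: [3.14, -0.0, 1.236]
contact_force: [0.2, 0.3, -0.2]
width: 1.001
```

{"fn": "arm_command", "kwargs": {"deltas": [[[0,0,0],[0,0,1],100],[[0,0,0],[0,0,0],100],[[0,0,0],[0,0,0],100]]}}

```text
time_s: 23.1
ee_pos: [0.4266, 0.0445, 0.0815]
eef_rot: [3.139, -0.0, 1.244]
contact_force: [0.6, 0.3, -0.0]
width: 0.999
```

```bash
python3 - <<'E'
from h import *
go([.4255,.045,.006],1.241)
E
```

```text
turn [ 0.002 -0.     0.003] shift cm (old axes) [ 0.01 -0.13  7.55] (new axes) [ 0.01 -0.12  7.55]
```

{"fn": "arm_command", "kwargs": {"deltas": [[[0,0,0],[0,-0.1,3],100],[[0,0,0],[0,0,2.8],100],[[0,0,0],[0,0,1.2],100],[[0,0,0],[0,0,0.5],100],[[0,0,0],[0,0,0],60]]}}

```text
time_s: 23.6
ee_pos: [0.4247, 0.0452, 0.0059]
eef_rot: [3.14, -0.0, 1.242]
contact_force: [0.4, 0.7, 0.4]
width: 0.928
```

{"fn": "arm_command", "kwargs": {"deltas": [[[0,0,0],[0,0,0],50],[[0,0,0],[0,0,0],45],[[0,0,0],[0,0,0],40],[[0,0,0],[0,0,0],40],[[0,0,0],[0,0,0],40]]}}

```text
time_s: 24.1
ee_pos: [0.4243, 0.0454, 0.0056]
eef_rot: [3.14, -0.0, 1.242]
contact_force: [-0.7, 0.6, 5.7]
width: 0.577
```

{"fn": "arm_command", "kwargs": {"deltas": [[[0,0,0],[0,0,0],40],[[0,0,0],[0,0,-1],40],[[0,0,0],[0,0,-3],40],[[0,0,0],[0,0,-4],40],[[0,0,-0.145],[0,0,-4],40]]}}

```text
time_s: 24.6
ee_pos: [0.4226, 0.0456, 0.1262]
eef_rot: [-3.14, -0.0, 1.389]
contact_force: [0.5, 0.0, -1.0]
width: 0.577
```

{"fn": "arm_command", "kwargs": {"deltas": [[[0,0,-0.145],[0,0,-4],40],[[0,0,-0.145],[0,0,-4],40],[[0,0,0],[0,0,-4],40],[[0,0,0],[0,0,-1.4],40],[[0,0,0],[0,0,0],40]]}}

```text
time_s: 25.1
ee_pos: [0.4248, 0.0453, 0.2618]
eef_rot: [3.137, 0.001, 1.677]
contact_force: [-0.8, 1.1, -0.8]
width: 0.579
```

{"fn": "arm_command", "kwargs": {"deltas": [[[0,0,0],[-3.03,3.43,0],40],[[0,0,0],[-3.03,3.43,0],40],[[0,0,0],[-3.03,3.43,0],40],[[0,0,0],[-3.03,3.43,0],40],[[0,0,0],[-3.03,3.43,0],40]]}}

```text
time_s: 25.6
ee_pos: [0.6104, -0.0879, 0.2565]
eef_rot: [-3.138, -0.002, 1.677]
contact_force: [-0.0, 0.3, 0.0]
width: 0.576
```

{"fn": "arm_command", "kwargs": {"deltas": [[[0,0,0],[-3.03,3.43,0],40],[[0,0,0],[0,0,1],40],[[0,0,0],[0,0,0],40],[[0,0,0],[0,0,0],40],[[0,0,0],[0,0,0],40]]}}

```text
time_s: 26.1
ee_pos: [0.6467, -0.1125, 0.2493]
eef_rot: [-3.141, -0.0, 1.678]
contact_force: [0.2, 0.2, -0.3]
width: 0.582
```

```bash
python3 - <<'E'
from h import *
go([.6494,-.1143,.168],1.676)
E
```

```text
turn [-0.    -0.     0.002] shift cm (old axes) [-0.21  0.25  8.13] (new axes) [-0.21  0.25  8.13]
```

{"fn": "arm_command", "kwargs": {"deltas": [[[0,0,0],[-0.12,0.13,2],40],[[0,0,0],[0,0,2.5],40],[[0,0,0],[0,0,2.1],40],[[0,0,0],[0,0,1],40],[[0,0,0],[0,0,0.3],40]]}}

```text
time_s: 26.6
ee_pos: [0.6482, -0.1139, 0.1696]
eef_rot: [-3.141, -0.001, 1.677]
contact_force: [0.2, -0.6, -0.8]
width: 0.576
```

{"fn": "arm_command", "kwargs": {"deltas": [[[0,0,0],[0,0,0.1],40],[[0,0,0],[0,0,0],40],[[0,0,0],[0,0,0],40],[[0,0,0],[0,0,0],40]]}}

```text
time_s: 27.0
ee_pos: [0.6495, -0.1148, 0.17]
eef_rot: [3.14, 0.001, 1.677]
contact_force: [0.1, -0.0, -1.3]
width: 0.577
```

{"fn": "arm_command", "kwargs": {"deltas": [[[0,0,0],[0,0,0.12],40],[[0,0,0],[0,0,0],40],[[0,0,0],[0,0,0],40]]}}

```text
time_s: 27.3
ee_pos: [0.649, -0.1146, 0.1678]
eef_rot: [-3.141, -0.0, 1.677]
contact_force: [0.9, -0.3, -1.3]
width: 0.576
```

{"fn": "arm_command", "kwargs": {"deltas": [[[0,0,0],[0,0,0.12],40],[[0,0,0],[0,0,0],40],[[0,0,0],[0,0,0],40]]}}

```text
time_s: 27.6
ee_pos: [0.6492, -0.1147, 0.1675]
eef_rot: [3.141, 0.0, 1.677]
contact_force: [-2.3, 0.9, 5.8]
width: 0.577
```

{"fn": "arm_command", "kwargs": {"deltas": [[[0,0,0],[0,0,0],65],[[0,0,0],[0,0,0],75],[[0,0,0],[0,0,0],90],[[0,0,0],[0,0,0],100],[[0,0,0],[0,0,0],100]]}}

```text
time_s: 28.1
ee_pos: [0.6489, -0.1146, 0.1663]
eef_rot: [-3.141, -0.0, 1.677]
contact_force: [0.3, 0.7, 0.1]
width: 0.986
```

{"fn": "arm_command", "kwargs": {"deltas": [[[0,0,0],[0,0,-2],100],[[0,0,0],[0,0,-3],100],[[0,0,0],[0,0,-4],100],[[0,0,0],[0.8,-4,0],100],[[0,0,0],[3,-4,0],100]]}}

```text
time_s: 28.6
ee_pos: [0.566, -0.0873, 0.2582]
eef_rot: [3.138, 0.003, 1.675]
contact_force: [-1.3, 1.0, -0.3]
width: 1.0
```

{"fn": "arm_command", "kwargs": {"deltas": [[[0,0,0],[3.8,-3,0],100],[[0,0,0],[3.8,-3,0],100],[[0,0,0],[3.8,-3,0],100],[[0,0,0],[3.5,-2.5,0],100],[[0,0,0],[0,0,0],100]]}}

```text
time_s: 29.1
ee_pos: [0.4324, 0.0537, 0.2566]
eef_rot: [-3.141, -0.001, 1.68]
contact_force: [1.1, 0.6, 0.5]
width: 1.001
```

```bash
python3 - <<'E'
from h import *
look('f'); hung('ftop'); hung('fscene'); go([.4255,.147,.08],1.361)
E
```

```text
top [283. 217.] 40 rect [420. 140.] [12. 46.] yaw -10 maxz 0.05
top [249. 218.] 108 rect [413. 261.] [30. 48.] yaw -13 maxz 0.045
top red [391.4 143.4] 34 [ 0.652 -0.22   0.198] [ 0.666 -0.212  0.208]
top red [318.1 145.8] 24 [0.631 0.023 0.228] [0.638 0.033 0.234]
scene [367. 237.] 121 rect [429. 146.] [31. 49.] yaw -14 maxz 0.044
scene [398. 252.] 160 rect [419. 259.] [30. 54.] yaw -9 maxz 0.042
scene red [228.8 188.8] 38 [ 0.667 -0.219  0.2  ] [ 0.676 -0.211  0.206]
scene red [293.7 211.5] 51 [0.638 0.025 0.224] [0.645 0.029 0.232]
top hung [370. 146.] 144 mean [ 0.643 -0.15   0.193] y -0.168 -0.134 zmax 0.209
top hung [382. 145.] 151 mean [ 0.648 -0.189  0.192] y -0.207 -0.172 zmax 0.206
top hung [359. 147.] 142 mean [ 0.639 -0.114  0.194] y -0.131 -0.098 zmax 0.206
scene hung [245. 200.] 479 mean [ 0.666 -0.149  0.191] y -0.205 -0.097 zmax 0.204
turn [0.002 0.001 0.318] shift cm (old axes) [9.660e+00 1.000e-02 1.771e+01] (new axes) [ 9.18 -2.97 17.72]
```

{"fn": "arm_command", "kwargs": {"deltas": [[[0,0,0],[4.1,0,0.8],100],[[0,0,0],[4.1,0,1.2],100],[[0,0,0.106],[1.4,0,4.5],100],[[0,0,0.106],[0,0,4.5],100],[[0,0,0.106],[0,0,4.4],100]]}}

```text
time_s: 29.7
ee_pos: [0.4266, 0.1459, 0.1012]
eef_rot: [3.14, -0.0, 1.355]
contact_force: [-0.8, 0.6, -0.7]
width: 1.002
```

{"fn": "arm_command", "kwargs": {"deltas": [[[0,0,0],[0,0,2],100],[[0,0,0],[0,0,0],100],[[0,0,0],[0,0,0],100]]}}

```text
time_s: 30.0
ee_pos: [0.4263, 0.1455, 0.0828]
eef_rot: [-3.141, 0.0, 1.358]
contact_force: [-0.3, -0.1, -0.2]
width: 0.999
```

```bash
python3 - <<'E'
from h import *
go([.4255,.147,.006],1.361)
E
```

```text
turn [-0.     0.    -0.003] shift cm (old axes) [ 0.13 -0.11  7.68] (new axes) [ 0.13 -0.11  7.68]
```

{"fn": "arm_command", "kwargs": {"deltas": [[[0,0,0],[0.13,-0.1,3],100],[[0,0,0],[0,0,2.9],100],[[0,0,0],[0,0,1.2],100],[[0,0,0],[0,0,0.55],100],[[0,0,0],[0,0,0],60]]}}

```text
time_s: 30.5
ee_pos: [0.4254, 0.1475, 0.0068]
eef_rot: [3.141, -0.0, 1.359]
contact_force: [-0.7, 0.3, 0.1]
width: 0.934
```

{"fn": "arm_command", "kwargs": {"deltas": [[[0,0,0],[0,0,0],50],[[0,0,0],[0,0,0],45],[[0,0,0],[0,0,0],40],[[0,0,0],[0,0,0],40],[[0,0,0],[0,0,0],40]]}}

```text
time_s: 31.0
ee_pos: [0.4251, 0.1477, 0.0067]
eef_rot: [3.14, -0.0, 1.359]
contact_force: [-0.6, -0.6, 5.6]
width: 0.577
```

{"fn": "arm_command", "kwargs": {"deltas": [[[0,0,0],[0,0,0],40],[[0,0,0],[0,0,-1],40],[[0,0,0],[0,0,-3],40],[[0,0,0],[0,0,-4],40],[[0,0,-0.105],[0,0,-4],40]]}}

```text
time_s: 31.5
ee_pos: [0.4234, 0.1476, 0.1273]
eef_rot: [-3.14, 0.0, 1.465]
contact_force: [0.9, 0.0, -1.4]
width: 0.578
```

{"fn": "arm_command", "kwargs": {"deltas": [[[0,0,-0.105],[0,0,-4],40],[[0,0,-0.108],[0,0,-4],40],[[0,0,0],[0,0,-4],40],[[0,0,0],[0,0,-1.6],40],[[0,0,0],[0,0,0],40]]}}

```text
time_s: 32.0
ee_pos: [0.4257, 0.1478, 0.2653]
eef_rot: [3.136, 0.0, 1.677]
contact_force: [-0.0, 0.4, -1.6]
width: 0.577
```

{"fn": "arm_command", "kwargs": {"deltas": [[[0,0,0],[-3.53,2.81,0],40],[[0,0,0],[-3.53,2.81,0],40],[[0,0,0],[-3.53,2.81,0],40],[[0,0,0],[-3.53,2.81,0],40],[[0,0,0],[-3.53,2.81,0],40]]}}

```text
time_s: 32.5
ee_pos: [0.5827, -0.0142, 0.2598]
eef_rot: [-3.138, -0.001, 1.677]
contact_force: [1.1, -0.1, -1.7]
width: 0.579
```

{"fn": "arm_command", "kwargs": {"deltas": [[[0,0,0],[-3.53,2.81,0],40],[[0,0,0],[-3.53,2.81,0],40],[[0,0,0],[0,0,1],40],[[0,0,0],[0,0,0],40],[[0,0,0],[0,0,0],40]]}}

```text
time_s: 33.0
ee_pos: [0.6446, -0.0761, 0.2502]
eef_rot: [-3.138, -0.002, 1.677]
contact_force: [-0.6, 0.1, -0.9]
width: 0.583
```

```bash
python3 - <<'E'
from h import *
go([.6455,-.0770,.168],1.676)
E
```

```text
turn [-0.004 -0.002  0.001] shift cm (old axes) [-0.11  0.11  8.22] (new axes) [-0.09  0.08  8.22]
```

{"fn": "arm_command", "kwargs": {"deltas": [[[0,0,0],[0,0,2],40],[[0,0,0],[0,0,2.5],40],[[0,0,0],[0,0,2.1],40],[[0,0,0],[0,0,1],40],[[0,0,0],[0,0,0.3],40]]}}

```text
time_s: 33.5
ee_pos: [0.6451, -0.076, 0.1723]
eef_rot: [-3.14, -0.001, 1.678]
contact_force: [-0.5, 0.5, -0.5]
width: 0.58
```

{"fn": "arm_command", "kwargs": {"deltas": [[[0,0,0],[0,0,0.1],40],[[0,0,0],[0,0,0.1],40],[[0,0,0],[0,0,0],40],[[0,0,0],[0,0,0],40]]}}

```text
time_s: 33.9
ee_pos: [0.6466, -0.0774, 0.172]
eef_rot: [3.14, 0.001, 1.677]
contact_force: [-0.2, 0.2, -1.2]
width: 0.579
```

{"fn": "arm_command", "kwargs": {"deltas": [[[0,0,0],[0,0,0.12],40],[[0,0,0],[0,0,0],40],[[0,0,0],[0,0,0],40]]}}

```text
time_s: 34.2
ee_pos: [0.6462, -0.0773, 0.1699]
eef_rot: [-3.141, -0.0, 1.677]
contact_force: [0.4, -0.3, -1.3]
width: 0.578
```

{"fn": "arm_command", "kwargs": {"deltas": [[[0,0,0],[0,0,0.15],40],[[0,0,0],[0,0,0],40],[[0,0,0],[0,0,0],40]]}}

```text
time_s: 34.5
ee_pos: [0.6464, -0.0774, 0.1687]
eef_rot: [3.141, 0.0, 1.677]
contact_force: [-0.5, 0.2, 1.1]
width: 0.578
```

{"fn": "arm_command", "kwargs": {"deltas": [[[0,0,0],[0,0,0.06],40],[[0,0,0],[0,0,0],40],[[0,0,0],[0,0,0],40]]}}

```text
time_s: 34.8
ee_pos: [0.6464, -0.0774, 0.1686]
eef_rot: [3.141, 0.0, 1.677]
contact_force: [-1.8, 0.3, 5.4]
width: 0.577
```

{"fn": "arm_command", "kwargs": {"deltas": [[[0,0,0],[0,0,0],65],[[0,0,0],[0,0,0],75],[[0,0,0],[0,0,0],90],[[0,0,0],[0,0,0],100],[[0,0,0],[0,0,0],100]]}}

```text
time_s: 35.3
ee_pos: [0.6461, -0.0773, 0.1676]
eef_rot: [-3.141, -0.0, 1.677]
contact_force: [0.8, -0.4, 0.7]
width: 0.986
```

{"fn": "arm_command", "kwargs": {"deltas": [[[0,0,0],[0,0,-2],100],[[0,0,0],[0,0,-3],100],[[0,0,0],[0,0,-4],100],[[0,0,0],[0.8,-4,0],100],[[0,0,0],[2,-4,0],100]]}}

```text
time_s: 35.8
ee_pos: [0.5642, -0.0591, 0.2594]
eef_rot: [3.138, 0.002, 1.676]
contact_force: [0.2, -0.3, 0.3]
width: 0.998
```

{"fn": "arm_command", "kwargs": {"deltas": [[[0,0,0],[3.8,-3,0],100],[[0,0,0],[3.8,-3,0],100],[[0,0,0],[3.8,-3,0],100],[[0,0,0],[3.8,-2.2,0],100],[[0,0,0],[3.8,0,0],100]]}}

```text
time_s: 36.3
ee_pos: [0.4298, 0.1203, 0.258]
eef_rot: [3.141, 0.0, 1.676]
contact_force: [0.5, 0.1, -0.0]
width: 0.999
```

```bash
python3 - <<'E'
from h import *
look('g'); hung('gtop'); hung('gscene'); go([.4165,.260,.08],1.391)
E
```

```text
top [246. 218.] 30 rect [413. 271.] [ 8. 42.] yaw -7 maxz 0.047
top red [391.4 143.4] 33 [ 0.653 -0.22   0.198] [ 0.666 -0.213  0.208]
top red [318.1 145.8] 24 [0.631 0.023 0.229] [0.639 0.033 0.235]
scene [398. 252.] 157 rect [421. 259.] [30. 52.] yaw -8 maxz 0.044
scene red [228.8 188.8] 38 [ 0.667 -0.218  0.2  ] [ 0.675 -0.213  0.206]
scene red [293.7 211.3] 54 [0.638 0.024 0.225] [0.644 0.03  0.233]
top hung [360. 146.] 431 mean [ 0.642 -0.117  0.194] y -0.168 -0.064 zmax 0.21
top hung [382. 145.] 152 mean [ 0.648 -0.189  0.192] y -0.207 -0.172 zmax 0.207
scene hung [248. 202.] 606 mean [ 0.666 -0.135  0.192] y -0.205 -0.07 zmax 0.205
turn [ 0.001 -0.001  0.29 ] shift cm (old axes) [13.8   0.06 17.84] (new axes) [13.27 -3.88 17.83]
```

{"fn": "arm_command", "kwargs": {"deltas": [[[0,0,0],[4.6,0,0.8],100],[[0,0,0],[4.6,0,1],100],[[0,0,0],[4.5,0,2.2],100],[[0,0,0.145],[0,0,4.5],100],[[0,0,0.145],[0,0,4.5],100]]}}

```text
time_s: 36.9
ee_pos: [0.4186, 0.2564, 0.1273]
eef_rot: [3.139, -0.001, 1.384]
contact_force: [1.4, -0.0, -0.1]
width: 1.0
```

{"fn": "arm_command", "kwargs": {"deltas": [[[0,0,0],[0,0,4.5],100],[[0,0,0],[0,0,0],100],[[0,0,0],[0,0,0],100]]}}

```text
time_s: 37.2
ee_pos: [0.4179, 0.2548, 0.0831]
eef_rot: [-3.14, 0.001, 1.387]
contact_force: [1.0, 1.3, 0.4]
width: 0.999
```

```bash
python3 - <<'E'
from h import *
go([.4165,.260,.006],1.391)
for f in('gtop','gscene'):
    a=cv2.imread(f'pics/{f}.png'); a=a[125:170,330:400] if 'top' in f else a[170:230,210:310]; cv2.imwrite(f'pics/{f}c.png',cv2.resize(a,(400,300),interpolation=2))
cv2.imwrite('pics/c7.png',np.hstack([cv2.imread('pics/gtopc.png'),cv2.imread('pics/gscenec.png')]))
E
```

```text
turn [-0.001  0.001 -0.004] shift cm (old axes) [ 0.49 -0.23  7.71] (new axes) [ 0.49 -0.24  7.71]
```

View pics/c7.png

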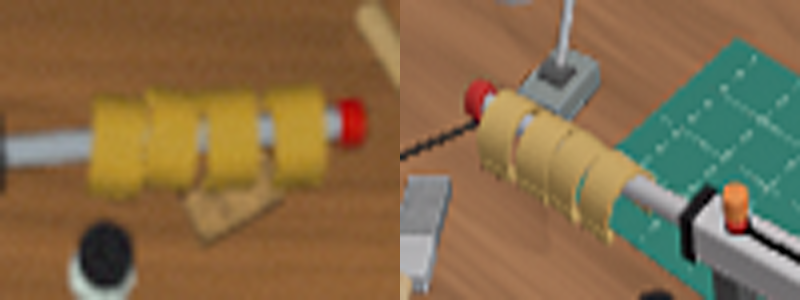

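{"fn": "arm_command", "kwargs": {"deltas": [[[0,0,0],[0.49,-0.2,3],100],[[0,0,0],[0,0,2.9],100],[[0,0,0],[0,0,1.2],100],[[0,0,0],[0,0,0.6],100],[[0,0,0],[0,0,0],60]]}}

```text
time_s: 37.7
ee_pos: [0.4178, 0.2607, 0.007]
eef_rot: [3.14, -0.001, 1.387]
contact_force: [0.7, 0.8, 0.8]
width: 0.933
```

{"fn": "arm_command", "kwargs": {"deltas": [[[0,0,0],[0,0,0],50],[[0,0,0],[0,0,0],45],[[0,0,0],[0,0,0],40],[[0,0,0],[0,0,0],40],[[0,0,0],[0,0,0],40]]}}

```text
time_s: 38.2
ee_pos: [0.4172, 0.2607, 0.0065]
eef_rot: [3.141, -0.001, 1.387]
contact_force: [-0.7, 0.3, 5.7]
width: 0.579
```

{"fn": "arm_command", "kwargs": {"deltas": [[[0,0,0],[0,0,0],40],[[0,0,0],[0,0,-1],40],[[0,0,0],[0,0,-3],40],[[0,0,0],[0,0,-4],40],[[0,0,-0.145],[0,0,-4],40]]}}

```text
time_s: 38.7
ee_pos: [0.4157, 0.2602, 0.127]
eef_rot: [-3.14, 0.001, 1.534]
contact_force: [1.3, 1.2, -1.2]
width: 0.581
```

{"fn": "arm_command", "kwargs": {"deltas": [[[0,0,-0.142],[0,0,-4],40],[[0,0,0],[0,0,-4],40],[[0,0,0],[0,0,-4],40],[[0,0,0],[0,0,-3],40],[[0,0,0],[0,0,0],40]]}}

```text
time_s: 39.2
ee_pos: [0.4186, 0.2613, 0.2811]
eef_rot: [3.133, -0.002, 1.674]
contact_force: [0.9, 0.3, -1.5]
width: 0.578
```

```bash
python3 - <<'E'
from h import *
go([.6414,-.0382,.168],1.676)
E
```

```text
turn [ 0.009 -0.002 -0.002] shift cm (old axes) [-32.11  18.98  11.41] (new axes) [-32.12  19.01  11.31]
```

{"fn": "arm_command", "kwargs": {"deltas": [[[0,0,0],[-4.01,2.39,0],40],[[0,0,0],[-4.01,2.39,0],40],[[0,0,0],[-4.01,2.39,0],40],[[0,0,0],[-4.01,2.39,0],40],[[0,0,0],[-4.01,2.39,0],40]]}}

```text
time_s: 39.7
ee_pos: [0.556, 0.0718, 0.2743]
eef_rot: [-3.139, -0.001, 1.674]
contact_force: [1.5, 0.8, -0.7]
width: 0.576
```

{"fn": "arm_command", "kwargs": {"deltas": [[[0,0,0],[-4.01,2.39,0],40],[[0,0,0],[-4.01,2.39,0],40],[[0,0,0],[-4.01,2.39,0],40],[[0,0,0],[0,0,2.8],40],[[0,0,0],[0,0,0],40]]}}

```text
time_s: 40.2
ee_pos: [0.6371, -0.0396, 0.2418]
eef_rot: [-3.132, -0.004, 1.672]
contact_force: [-0.9, 0.4, -1.3]
width: 0.576
```

{"fn": "arm_command", "kwargs": {"deltas": [[[0,0,0],[0,0,0],40],[[0,0,0],[0,0,0],40]]}}

```text
time_s: 40.4
ee_pos: [0.6396, -0.0379, 0.2485]
eef_rot: [3.141, -0.0, 1.675]
contact_force: [0.5, 0.1, -0.3]
width: 0.58
```

```bash
python3 - <<'E'
from h import *
go([.6414,-.0382,.168],1.676)
E
```

```text
turn [ 0.    -0.    -0.001] shift cm (old axes) [-0.05  0.18  8.05] (new axes) [-0.05  0.18  8.05]
```

{"fn": "arm_command", "kwargs": {"deltas": [[[0,0,0],[0,0.1,2],40],[[0,0,0],[0,0,2.5],40],[[0,0,0],[0,0,2.1],40],[[0,0,0],[0,0,1],40],[[0,0,0],[0,0,0.2],40]]}}

```text
time_s: 40.9
ee_pos: [0.6403, -0.038, 0.1695]
eef_rot: [-3.141, -0.0, 1.675]
contact_force: [0.4, -0.0, -0.3]
width: 0.582
```

{"fn": "arm_command", "kwargs": {"deltas": [[[0,0,0],[0,0,0.1],40],[[0,0,0],[0,0,0],40],[[0,0,0],[0,0,0],40],[[0,0,0],[0,0,0],40]]}}

```text
time_s: 41.3
ee_pos: [0.6413, -0.039, 0.1698]
eef_rot: [3.14, 0.0, 1.674]
contact_force: [-0.4, -0.4, -1.5]
width: 0.582
```

{"fn": "arm_command", "kwargs": {"deltas": [[[0,0,0],[0,0,0.12],40],[[0,0,0],[0,0,0],40],[[0,0,0],[0,0,0],40]]}}

```text
time_s: 41.6
ee_pos: [0.6412, -0.039, 0.1684]
eef_rot: [3.14, 0.0, 1.674]
contact_force: [-1.1, 0.8, 3.4]
width: 0.581
```

Contact. Release, retreat up and back, and inspect.

{"fn": "arm_command", "kwargs": {"deltas": [[[0,0,0],[0,0,0],65],[[0,0,0],[0,0,0],75],[[0,0,0],[0,0,0],90],[[0,0,0],[0,0,0],100],[[0,0,0],[0,0,0],100]]}}

```text
time_s: 42.1
ee_pos: [0.6407, -0.0388, 0.1674]
eef_rot: [-3.141, -0.0, 1.674]
contact_force: [-0.6, -0.0, 0.2]
width: 0.985
```

{"fn": "arm_command", "kwargs": {"deltas": [[[0,0,0],[0,0,-2],100],[[0,0,0],[0,0,-3],100],[[0,0,0],[0,0,-4],100],[[0,0,0],[0,-4.5,0],100],[[0,0,0],[0,-4.5,0],100]]}}

```text
time_s: 42.6
ee_pos: [0.5517, -0.0484, 0.2592]
eef_rot: [3.138, 0.002, 1.675]
contact_force: [-1.2, -1.0, 0.4]
width: 1.001
```

{"fn": "arm_command", "kwargs": {"deltas": [[[0,0,0],[0,-4.5,0],100],[[0,0,0],[0,-4.5,0],100],[[0,0,0],[0,0,0],100],[[0,0,0],[0,0,0],100]]}}

```text
time_s: 43.0
ee_pos: [0.4615, -0.0575, 0.2583]
eef_rot: [3.14, 0.001, 1.673]
contact_force: [-0.4, -0.3, 0.9]
width: 1.001
```

```bash
python3 - <<'E'
from h import *
look('k'); hung('ktop'); hung('kscene'); print(observe()['ee_pos'])
A=[]
for f in('ktop','kscene'):
    a=cv2.imread(f'pics/{f}.png'); a=a[130:165,320:400] if 'top' in f else a[170:230,210:310]; A.append(cv2.resize(a,(800,350 if 'top' in f else 480),interpolation=2))
A[1]=A[1][60:310]; cv2.imwrite('pics/c8.png',np.vstack(A))
E
```

```text
top red [391.4 143.4] 34 [ 0.651 -0.22   0.199] [ 0.667 -0.214  0.211]
top red [318.2 145.7] 23 [0.631 0.023 0.229] [0.638 0.03  0.235]
scene red [228.8 188.8] 38 [ 0.668 -0.22   0.2  ] [ 0.675 -0.213  0.205]
scene red [293.7 211.3] 54 [0.639 0.024 0.224] [0.645 0.03  0.233]
top hung [360. 147.] 439 mean [ 0.64  -0.117  0.193] y -0.168 -0.067 zmax 0.209
top hung [382. 145.] 151 mean [ 0.648 -0.189  0.193] y -0.207 -0.172 zmax 0.21
top hung [337. 146.] 80 mean [ 0.64  -0.039  0.198] y -0.054 -0.021 zmax 0.208
scene hung [254. 204.] 796 mean [ 0.663 -0.113  0.191] y -0.205 -0.015 zmax 0.208
[ 0.46285768 -0.05759476  0.25833677]
```

View pics/c8.png

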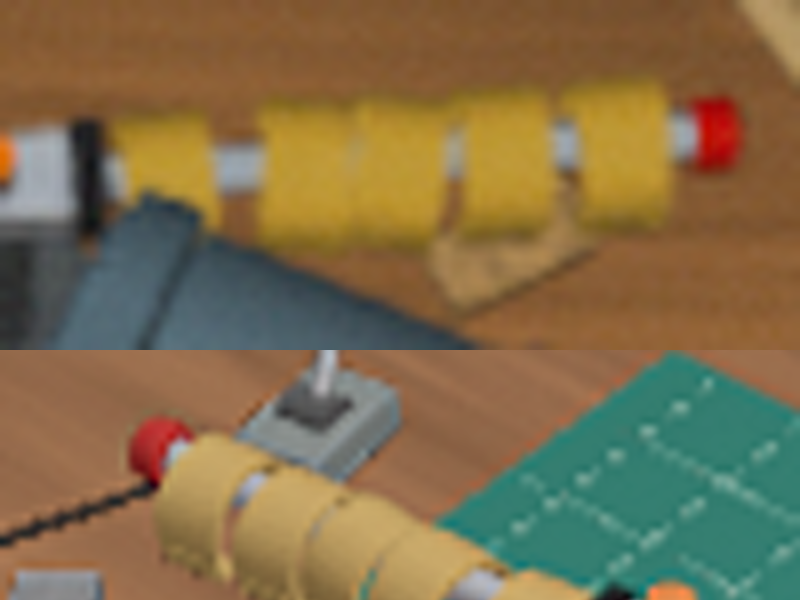

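```bash
python3 - <<'E'
from h import *
M=np.array([.6392,-.0173]); u=np.array([.1045,-.9945]); w=np.array([.9945,.1045])
for n in('top','scene'):
    im=cv2.imread(f'pics/k{n}.png'); C=cloud(n,np.load(f'pics/k{n}.npy')); h=cv2.cvtColor(im,cv2.COLOR_BGR2HSV)
    s=(C[...,:2]-M)@u*1000; t=(C[...,:2]-M)@w*1000
    br=(h[...,0]<28)&(h[...,0]>13)&(h[...,1]>90)
    for lo,hi in((-30,-12),(-10,10),(12,30)):
        Z=(C[...,2]>.15)&(C[...,2]<.21)&(s>-5)&(s<215)&(t>lo)&(t<hi)
        b=np.arange(0,204,3); H=np.histogram(s[Z&br],b)[0]
        print(n,lo,' '.join(map(str,H)))
E
```

```text
top -30 0 1 1 0 0 0 1 1 1 2 3 4 0 0 0 0 1 7 7 7 8 8 8 7 8 6 3 5 7 7 7 8 7 8 7 5 5 2 0 2 11 5 8 9 5 8 7 4 5 6 0 0 8 7 4 8 8 4 9 6 7 8 5 0 0 0 0
top -10 0 1 2 6 5 6 6 6 5 4 5 1 0 0 0 0 0 3 6 6 3 7 4 5 5 3 5 6 6 6 3 7 3 6 5 5 6 5 1 6 5 5 4 5 5 5 6 6 6 0 0 0 5 2 6 5 4 4 5 4 6 5 3 0 0 0 0
top 12 0 0 1 1 1 1 0 1 2 1 1 1 0 0 0 0 0 0 3 1 2 2 0 2 1 1 1 1 1 2 1 2 1 1 1 1 0 1 1 2 1 2 1 1 1 1 0 1 1 1 0 0 5 3 3 0 1 1 1 1 1 1 0 0 0 0 0
scene -30 0 0 0 0 0 0 0 0 0 0 0 0 0 0 0 0 0 2 1 0 0 0 1 0 0 0 0 0 0 1 0 1 0 2 0 2 0 0 0 1 1 0 1 0 0 1 0 0 2 0 0 0 0 2 0 0 1 1 2 0 1 0 0 0 0 0 0
scene -10 3 0 4 7 4 7 5 4 5 5 6 4 2 0 0 0 0 2 4 7 4 5 3 6 3 4 5 4 3 5 5 2 8 2 7 3 4 5 3 2 7 5 4 4 5 2 5 4 3 4 0 0 0 8 2 5 5 2 5 4 2 5 3 0 0 0 0
scene 12 0 0 13 10 12 9 8 11 12 9 11 6 4 0 0 0 0 0 1 17 9 11 10 7 11 8 8 12 4 7 10 12 9 6 8 7 8 11 5 8 14 9 10 8 10 9 8 8 13 7 1 0 5 11 11 7 13 6 9 11 7 10 7 0 0 0 0
```

```bash
python3 - <<'E'
from h import *
go([.6461,-.0829,.168],1.676)
E
```

```text
turn [ 0.002  0.001 -0.002] shift cm (old axes) [-4.39 17.95  9.07] (new axes) [-4.44 17.96  9.03]
```

{"fn": "arm_command", "kwargs": {"deltas": [[[0,0,0],[-0.9,3.6,0],100],[[0,0,0],[-0.9,3.6,0],100],[[0,0,0],[-0.9,3.6,0],100],[[0,0,0],[-0.9,3.6,0],100],[[0,0,-0.002],[-0.9,3.6,0],100]]}}

```text
time_s: 43.6
ee_pos: [0.6482, -0.0835, 0.2567]
eef_rot: [-3.141, -0.0, 1.676]
contact_force: [0.3, -0.3, 0.6]
width: 0.999
```

{"fn": "arm_command", "kwargs": {"deltas": [[[0,0,0],[0,0,0],100],[[0,0,0],[0,0,0],100],[[0,0,0],[0,0,0],100]]}}

```text
time_s: 43.9
ee_pos: [0.6451, -0.0832, 0.2572]
eef_rot: [-3.141, -0.0, 1.676]
contact_force: [-0.6, 0.5, 0.5]
width: 1.001
```

{"fn": "arm_command", "kwargs": {"deltas": [[[0,0,0],[0,0,2.5],100],[[0,0,0],[0,0,2.5],100],[[0,0,0],[0,0,2.5],100],[[0,0,0],[0,0,1.5],100],[[0,0,0],[0,0,0],100]], "force": 12}}

```text
time_s: 44.4
ee_pos: [0.6436, -0.083, 0.1658]
eef_rot: [-3.138, -0.002, 1.676]
contact_force: [-0.2, 0.0, 0.7]
width: 1.004
```

{"fn": "arm_command", "kwargs": {"deltas": [[[0,0,0],[0,0,0],100],[[0,0,0],[0,0,0],100]]}}

```text
time_s: 44.6
ee_pos: [0.6464, -0.0838, 0.1697]
eef_rot: [3.139, 0.001, 1.676]
contact_force: [-0.3, 0.4, 0.3]
width: 0.998
```

Close softly, lift 3 mm, shift 6 mm towards the mouth, lower, open.

{"fn": "arm_command", "kwargs": {"deltas": [[[0,0,0],[0,0,0],75],[[0,0,0],[0,0,0],60],[[0,0,0],[0,0,0],50],[[0,0,0],[0,0,0],45],[[0,0,0],[0,0,0],40]]}}

```text
time_s: 45.1
ee_pos: [0.6455, -0.0836, 0.1677]
eef_rot: [3.142, 0.0, 1.676]
contact_force: [-0.1, 0.6, 0.1]
width: 0.596
```

{"fn": "arm_command", "kwargs": {"deltas": [[[0,0,0],[0,0,0],40],[[0,0,0],[0,0,0],40],[[0,0,0],[0,0,-0.3],40],[[0,0,0],[0,0,0],40],[[0,0,0],[0,0,0],40]]}}

```text
time_s: 45.6
ee_pos: [0.6454, -0.0835, 0.1706]
eef_rot: [-3.141, -0.0, 1.676]
contact_force: [-0.4, -0.1, -0.4]
width: 0.596
```

{"fn": "arm_command", "kwargs": {"deltas": [[[0,0,0],[0.3,0,0],40],[[0,0,0],[0.3,0,0],40],[[0,0,0],[0,0,0.15],40],[[0,0,0],[0,0,0.1],40],[[0,0,0],[0,0,0],40]]}}

```text
time_s: 46.1
ee_pos: [0.6447, -0.0775, 0.1679]
eef_rot: [-3.141, -0.0, 1.676]
contact_force: [-0.1, 0.2, -1.0]
width: 0.592
```

{"fn": "arm_command", "kwargs": {"deltas": [[[0,0,0],[0,0,0.08],40],[[0,0,0],[0,0,0],40],[[0,0,0],[0,0,0],40]]}}

```text
time_s: 46.4
ee_pos: [0.645, -0.0778, 0.1677]
eef_rot: [3.141, 0.0, 1.676]
contact_force: [0.6, 0.5, 2.6]
width: 0.595
```

{"fn": "arm_command", "kwargs": {"deltas": [[[0,0,0],[0,0,0],62],[[0,0,0],[0,0,0],70],[[0,0,0],[0,0,0],85],[[0,0,0],[0,0,0],100],[[0,0,0],[0,0,0],100]]}}

```text
time_s: 46.9
ee_pos: [0.6448, -0.0776, 0.1673]
eef_rot: [-3.142, -0.0, 1.676]
contact_force: [-0.2, -1.1, 0.4]
width: 0.947
```

{"fn": "arm_command", "kwargs": {"deltas": [[[0,0,0],[0,0,-2],100],[[0,0,0],[0,0,-3],100],[[0,0,0],[0,0,-4],100],[[0,0,0],[0,-4.5,0],100],[[0,0,0],[0,-4.5,0],100]]}}

```text
time_s: 47.4
ee_pos: [0.5557, -0.0874, 0.259]
eef_rot: [3.138, 0.002, 1.677]
contact_force: [-0.4, -0.1, 0.0]
width: 1.0
```

{"fn": "arm_command", "kwargs": {"deltas": [[[0,0,0],[0,-4.5,0],100],[[0,0,0],[0,-4.5,0],100],[[0,0,0],[0,0,0],100],[[0,0,0],[0,0,0],100]]}}

```text
time_s: 47.8
ee_pos: [0.4656, -0.0967, 0.258]
eef_rot: [3.14, 0.001, 1.675]
contact_force: [0.1, -0.5, 0.2]
width: 1.002
```

```bash
cat > prof.py <<'E'
from h import *
def prof(tag):
    M=np.array([.6392,-.0173]); u=np.array([.1045,-.9945]); w=np.array([.9945,.1045])
    for n in('top','scene'):
        im,d=snap(n,tag+n); im=im[:,:,::-1]; C=cloud(n,d); h=cv2.cvtColor(np.ascontiguousarray(im),cv2.COLOR_BGR2HSV)
        s=(C[...,:2]-M)@u*1000; t=(C[...,:2]-M)@w*1000
        br=(h[...,0]<28)&(h[...,0]>13)&(h[...,1]>90)
        for lo,hi in((-30,-12),(-10,10),(12,30)):
            Z=(C[...,2]>.15)&(C[...,2]<.21)&(s>-5)&(s<215)&(t>lo)&(t<hi)
            print(n,lo,' '.join(map(str,np.histogram(s[Z&br],np.arange(0,204,3))[0])))
E
python3 - <<'E'
from prof import *
prof('m')
A=[]
for f in('mtop','mscene'):
    a=cv2.imread(f'pics/{f}.png'); a=a[130:165,320:400] if 'top' in f else a[170:230,210:310]; A.append(cv2.resize(a,(800,350 if 'top' in f else 480),interpolation=2))
A[1]=A[1][60:310]; cv2.imwrite('pics/c9.png',np.vstack(A))
E
```

```text
top -30 1 1 8 7 8 6 5 5 7 8 8 6 0 0 3 4 6 3 4 2 1 1 0 0 0 0 0 0 0 1 5 5 5 5 5 6 5 2 0 3 7 8 9 6 7 7 5 5 7 8 0 0 7 7 6 7 4 7 7 7 6 8 5 0 0 0 0
top -10 0 0 6 5 5 6 5 6 5 5 4 2 0 0 0 0 6 7 5 6 6 5 3 5 5 3 0 0 5 5 5 3 6 6 4 5 5 5 1 4 4 4 5 4 5 5 5 6 4 1 0 0 4 6 5 5 6 3 4 5 6 5 2 0 0 0 0
top 12 0 0 1 1 1 1 0 1 2 1 1 2 0 0 0 0 3 1 2 2 2 1 2 2 0 0 0 0 0 2 2 1 0 1 1 0 1 1 1 1 4 1 0 2 1 1 0 2 1 0 0 0 2 3 3 0 2 1 1 1 1 1 0 0 0 0 0
scene -30 0 0 0 1 0 0 0 0 1 0 0 0 0 0 0 0 1 1 2 0 0 0 1 0 1 0 0 0 2 1 0 1 1 1 0 1 1 0 0 0 2 0 1 0 0 1 0 0 0 0 0 0 0 2 0 0 1 1 1 1 0 0 0 0 0 0 0
scene -10 2 0 3 8 4 5 5 3 4 6 5 4 3 0 0 0 3 7 6 3 6 2 5 5 6 2 0 0 5 4 7 3 6 4 5 5 3 6 4 3 6 6 3 3 4 4 5 6 3 3 1 0 2 4 5 4 3 4 6 2 3 4 3 0 0 0 0
scene 12 0 1 11 12 9 12 8 9 10 9 12 9 2 0 0 0 4 13 6 12 6 11 12 7 10 8 5 0 0 10 13 5 8 8 8 10 5 7 7 8 9 15 9 7 11 9 7 11 8 6 4 0 5 11 12 6 10 9 11 7 8 9 10 1 0 0 0
```

View pics/c9.png

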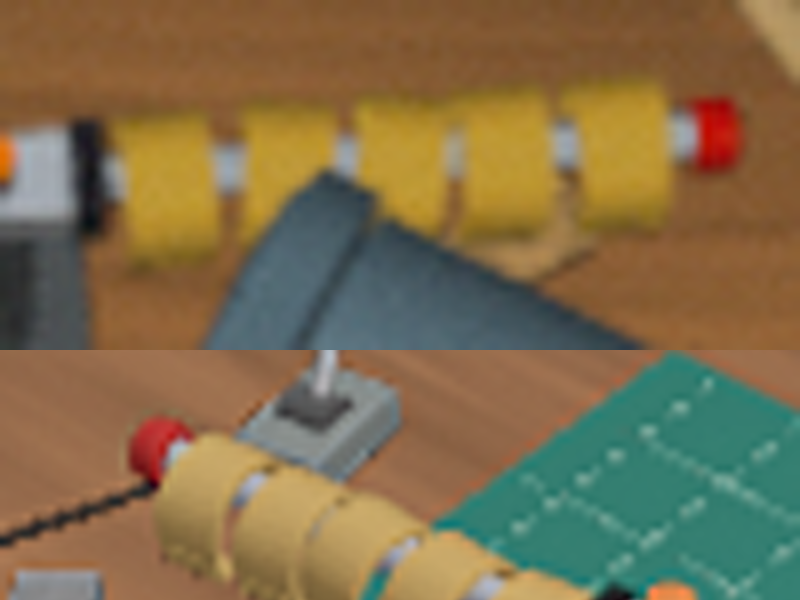

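```bash
python3 - <<'E'
from h import *
go([.6496,-.1163,.168],1.676)
E
```

```text
turn [ 0.002  0.001 -0.   ] shift cm (old axes) [-3.85 17.95  9.04] (new axes) [-3.86 17.97  9.01]
```

{"fn": "arm_command", "kwargs": {"deltas": [[[0,0,0],[-0.78,3.6,0],100],[[0,0,0],[-0.78,3.6,0],100],[[0,0,0],[-0.78,3.6,0],100],[[0,0,0],[-0.78,3.6,0],100],[[0,0,0],[-0.78,3.6,0],100]]}}

```text
time_s: 48.4
ee_pos: [0.6517, -0.1162, 0.2565]
eef_rot: [-3.142, -0.0, 1.677]
contact_force: [0.2, -0.2, 0.7]
width: 0.998
```

{"fn": "arm_command", "kwargs": {"deltas": [[[0,0,0],[0,0,0],100],[[0,0,0],[0,0,0],100],[[0,0,0],[0,0,0],100],[[0,0,0],[0,0,0],100]]}}

```text
time_s: 48.8
ee_pos: [0.6484, -0.1162, 0.2578]
eef_rot: [3.141, 0.0, 1.676]
contact_force: [0.5, 0.1, 0.2]
width: 1.002
```

{"fn": "arm_command", "kwargs": {"deltas": [[[0,0,0],[0,0,2.5],100],[[0,0,0],[0,0,2.5],100],[[0,0,0],[0,0,2.5],100],[[0,0,0],[0,0,1.5],100],[[0,0,0],[0,0,0],100]]}}

```text
time_s: 49.3
ee_pos: [0.6472, -0.1159, 0.1654]
eef_rot: [-3.138, -0.002, 1.676]
contact_force: [-0.7, -0.0, 0.0]
width: 1.001
```

{"fn": "arm_command", "kwargs": {"deltas": [[[0,0,0],[0,0,0],100],[[0,0,0],[0,0,0],100],[[0,0,0],[0,0,0],100]]}}

```text
time_s: 49.6
ee_pos: [0.6497, -0.1167, 0.1691]
eef_rot: [3.139, 0.001, 1.676]
contact_force: [0.8, 0.3, 0.4]
width: 1.001
```

{"fn": "arm_command", "kwargs": {"deltas": [[[0,0,0],[0,0,0],75],[[0,0,0],[0,0,0],60],[[0,0,0],[0,0,0],50],[[0,0,0],[0,0,0],45],[[0,0,0],[0,0,0],40]]}}

```text
time_s: 50.1
ee_pos: [0.6489, -0.1164, 0.1673]
eef_rot: [3.142, 0.0, 1.676]
contact_force: [0.4, -0.3, 0.5]
width: 0.604
```

{"fn": "arm_command", "kwargs": {"deltas": [[[0,0,0],[0,0,0],40],[[0,0,0],[0,0,0],40],[[0,0,0],[0,0,-0.3],40],[[0,0,0],[0,0,0],40],[[0,0,0],[0,0,0],40]]}}

```text
time_s: 50.6
ee_pos: [0.6489, -0.1164, 0.1704]
eef_rot: [-3.142, 0.0, 1.676]
contact_force: [0.4, -0.1, -1.5]
width: 0.603
```

{"fn": "arm_command", "kwargs": {"deltas": [[[0,0,0],[0.2,0,0],40],[[0,0,0],[0,0,0],40],[[0,0,0],[0,0,0.15],40],[[0,0,0],[0,0,0.1],40],[[0,0,0],[0,0,0.05],40]]}}

```text
time_s: 51.1
ee_pos: [0.6486, -0.1143, 0.1673]
eef_rot: [-3.141, -0.0, 1.676]
contact_force: [-0.6, 0.8, 0.6]
width: 0.605
```

{"fn": "arm_command", "kwargs": {"deltas": [[[0,0,0],[0,0,0],40],[[0,0,0],[0,0,0],40],[[0,0,0],[0,0,0],40]]}}

```text
time_s: 51.4
ee_pos: [0.6487, -0.1144, 0.1674]
eef_rot: [3.142, 0.0, 1.676]
contact_force: [-0.1, 0.5, -1.0]
width: 0.605
```

{"fn": "arm_command", "kwargs": {"deltas": [[[0,0,0],[0,0,-0.3],40],[[0,0,0],[0,0,0],40],[[0,0,0],[0,0,0],40],[[0,0,0],[0,0,0],40]], "force": 45}}

```text
time_s: 51.8
ee_pos: [0.6487, -0.1144, 0.1703]
eef_rot: [-3.142, -0.0, 1.676]
contact_force: [0.1, 0.0, -0.3]
width: 0.589
```

```bash
python3 - <<'E'
from h import *
print(observe()['width'])
snap('scene','n'); a=cv2.imread('pics/n.png')[165:225,205:305]; cv2.imwrite('pics/c10.png',cv2.resize(a,(800,480),interpolation=2))
E
```

```text
0.5892826800149203
```

View pics/c10.png

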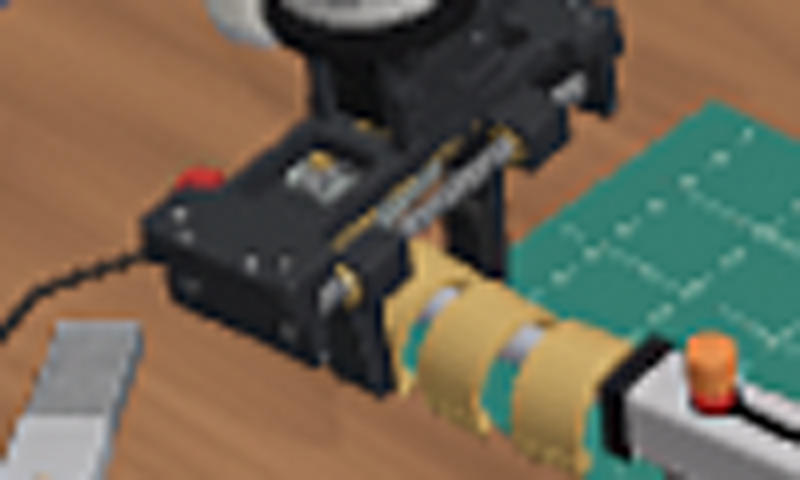

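Fine; lower and release, retreat, and measure with the arm well away.

{"fn": "arm_command", "kwargs": {"deltas": [[[0,0,0],[0,0,0.15],40],[[0,0,0],[0,0,0.15],40],[[0,0,0],[0,0,0.05],40],[[0,0,0],[0,0,0],40],[[0,0,0],[0,0,0],40]]}}

```text
time_s: 52.35
ee_pos: [0.6488, -0.1145, 0.1672]
eef_rot: [3.141, 0.0, 1.676]
contact_force: [-1.9, 0.4, 3.6]
width: 0.588
```

{"fn": "arm_command", "kwargs": {"deltas": [[[0,0,0],[0,0,0],62],[[0,0,0],[0,0,0],70],[[0,0,0],[0,0,0],85],[[0,0,0],[0,0,0],100],[[0,0,0],[0,0,0],100]]}}

```text
time_s: 52.85
ee_pos: [0.6486, -0.1144, 0.1666]
eef_rot: [-3.141, -0.0, 1.676]
contact_force: [-0.2, 0.5, -0.5]
width: 0.949
```

{"fn": "arm_command", "kwargs": {"deltas": [[[0,0,0],[0,0,-2],100],[[0,0,0],[0,0,-3],100],[[0,0,0],[0,0,-4],100],[[0,0,0],[0,-4.5,0],100],[[0,0,0],[0,-4.5,0],100]]}}

```text
time_s: 53.35
ee_pos: [0.5595, -0.1243, 0.2585]
eef_rot: [3.138, 0.002, 1.677]
contact_force: [-0.2, -1.0, 0.1]
width: 1.004
```

{"fn": "arm_command", "kwargs": {"deltas": [[[0,0,0],[-3.5,-3,0],100],[[0,0,0],[-4,-3,0],100],[[0,0,0],[-4,-3,0],100],[[0,0,0],[-4,-3,0],100],[[0,0,0],[-4,-2,0],50]]}}

```text
time_s: 53.85
ee_pos: [0.4387, -0.3339, 0.2572]
eef_rot: [3.141, 0.001, 1.675]
contact_force: [0.5, -0.1, -0.1]
width: 0.933
```

```bash
python3 - <<'E'
from prof import *
prof('q'); print(observe()['ee_pos'])
A=[]
for f in('qtop','qscene'):
    a=cv2.imread(f'pics/{f}.png'); a=a[130:165,320:400] if 'top' in f else a[175:225,210:310]; A.append(cv2.resize(a,(800,350 if 'top' in f else 400),interpolation=2))
A[1]=A[1][:250]; cv2.imwrite('pics/c11.png',np.vstack(A))
E
```

```text
top -30 1 0 7 7 8 6 4 4 7 7 8 7 1 0 3 7 2 8 8 6 8 7 7 7 6 0 4 5 7 7 7 6 8 8 7 5 3 0 0 2 11 7 8 9 6 6 7 5 7 6 0 0 7 8 6 4 6 9 6 7 8 7 4 1 0 0 0
top -10 0 0 7 4 5 6 5 6 5 5 3 3 0 0 0 0 5 6 5 7 3 5 5 5 3 4 0 3 5 3 5 4 5 6 4 5 5 2 0 5 5 5 5 5 3 6 4 5 6 0 0 0 5 3 6 7 4 5 4 6 4 5 2 0 0 0 0
top 12 1 0 1 1 1 1 1 1 2 1 2 1 0 0 0 0 3 2 1 1 1 2 1 1 2 1 0 0 2 1 1 1 1 1 1 1 0 1 0 1 4 1 1 1 1 0 2 0 1 1 0 0 4 3 2 0 1 3 0 1 1 1 0 0 0 0 0
scene -30 0 0 0 0 0 0 0 0 1 0 0 0 0 0 0 1 0 1 1 1 0 0 1 0 0 1 0 0 1 0 0 0 0 2 0 2 0 0 0 0 1 0 1 1 0 1 0 0 1 0 0 0 0 2 0 1 0 1 1 0 0 1 0 0 0 0 0
scene -10 3 0 5 7 5 4 6 4 7 6 4 3 3 0 0 1 7 2 6 6 2 2 7 5 5 2 2 2 4 4 5 5 4 3 5 6 4 5 0 2 6 3 4 5 5 4 4 4 3 4 1 0 1 6 1 7 5 3 2 7 2 4 3 1 0 0 0
scene 12 1 1 12 10 12 10 11 11 9 12 6 10 4 0 0 0 3 15 9 9 10 7 10 9 8 7 5 2 4 13 8 8 11 7 8 7 7 9 8 3 13 9 8 9 9 10 9 10 7 10 3 0 4 11 13 7 12 8 8 9 7 11 6 2 0 0 0
[ 0.43813842 -0.3371313   0.25701457]
```

View pics/c11.png

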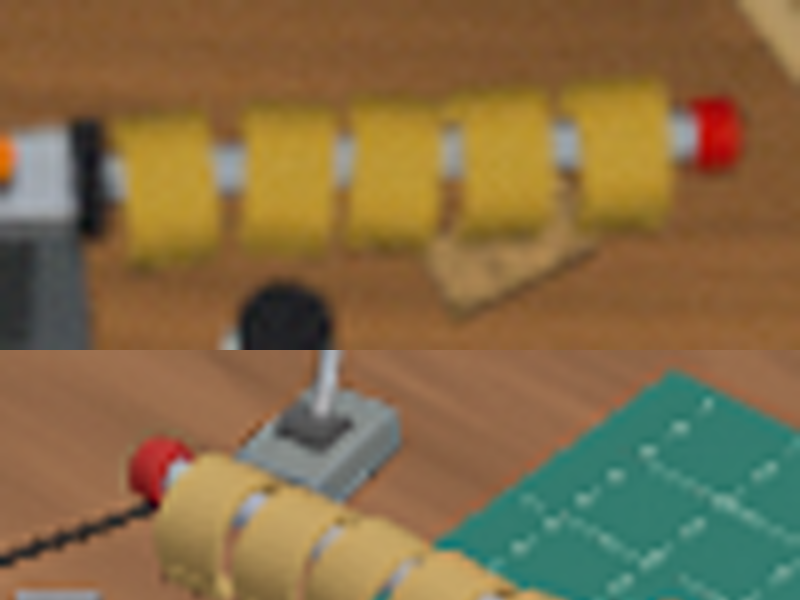

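```bash
python3 - <<'E'
from h import *
go([.3775,-.3793,.085],1.743)
E
```

```text
turn [-0.001  0.002 -0.073] shift cm (old axes) [-3.56 -6.44 17.21] (new axes) [-3.12 -6.7  17.2 ]
```

{"fn": "arm_command", "kwargs": {"deltas": [[[0,0,0],[-1.8,-3.22,0],0],[[0,0,0],[-1.76,-3.22,0],0],[[0,0,-0.07],[0,0,0],0],[[0,0,0],[0,0,0],0],[[0,0,0],[0,0,4],0]], "force": 20}}

```text
time_s: 54.45
ee_pos: [0.3828, -0.3773, 0.2219]
eef_rot: [3.137, 0.01, 1.744]
contact_force: [0.6, -0.2, -0.4]
width: 0.386
```

{"fn": "arm_command", "kwargs": {"deltas": [[[0,0,0],[0,0,4.5],0],[[0,0,0],[0,0,4.5],0],[[0,0,0],[0,0,4.2],0],[[0,0,0],[0,0,0],0],[[0,0,0],[0,0,0],0]]}}

```text
time_s: 54.95
ee_pos: [0.3806, -0.3739, 0.0851]
eef_rot: [-3.141, -0.001, 1.746]
contact_force: [0.5, -0.7, -0.4]
width: 0.004
```

```bash
python3 - <<'E'
from h import *
go([.3775,-.3793,.085],1.743); print(observe()['width'])
snap('scene','t'); a=cv2.imread('pics/t.png')[110:200,200:320]; cv2.imwrite('pics/c12.png',cv2.resize(a,(800,600),interpolation=2))
E
```

```text
turn [-0.    -0.001  0.003] shift cm (old axes) [-0.48 -0.4   0.01] (new axes) [-0.48 -0.4   0.01]
0.003826934432033866
```

View pics/c12.png

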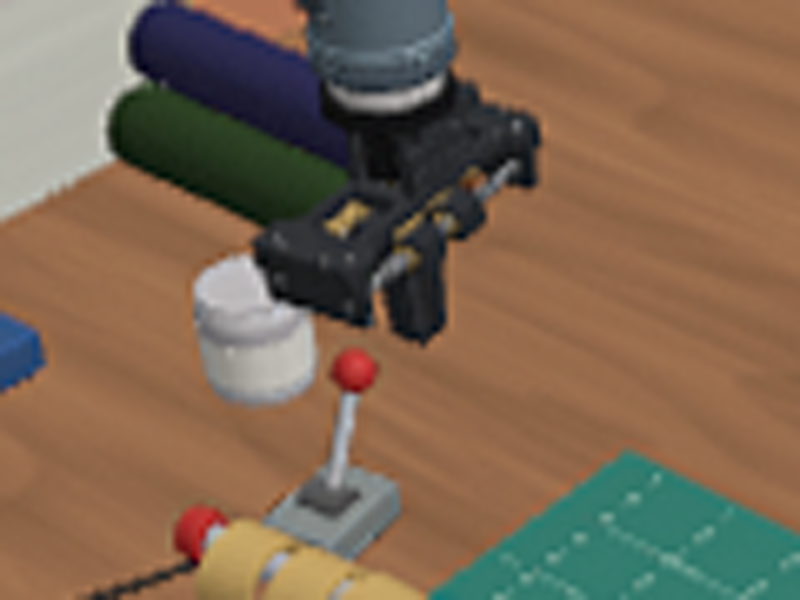

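{"fn": "arm_command", "kwargs": {"deltas": [[[0,0,0],[-0.45,0,0],0],[[0,0,0],[0,1.5,0],0],[[0,0,0],[0,1.5,0],0],[[0,0,0],[0,1.5,0],0],[[0,0,0],[0,1.5,0],0]]}}

```text
time_s: 55.5
ee_pos: [0.4417, -0.3685, 0.0855]
eef_rot: [3.141, 0.001, 1.746]
contact_force: [-0.9, 0.2, 0.9]
width: 0.003
```

{"fn": "arm_command", "kwargs": {"deltas": [[[0,0,0],[0,1.5,0],0],[[0,0,0],[0,1.2,0],0],[[0,0,0],[0,0.8,0],0],[[0,0,0],[0,0.5,0],0],[[0,0,0],[0,0,0],0]]}}

```text
time_s: 56.0
ee_pos: [0.4798, -0.3612, 0.0845]
eef_rot: [-3.142, -0.0, 1.746]
contact_force: [0.2, 0.3, 0.3]
width: 0.007
```

{"fn": "arm_command", "kwargs": {"deltas": [[[0,0,0],[0,0.2,0],0],[[0,0,0],[0,0,0],0],[[0,0,0],[0,0,0],0]]}}

```text
time_s: 56.3
ee_pos: [0.4811, -0.3614, 0.0849]
eef_rot: [3.141, 0.0, 1.745]
contact_force: [0.2, 0.1, -0.1]
width: 0.005
```

```bash
python3 - <<'E'
from h import *
def ball(n,f):
    im,d=snap(n,f); C=cloud(n,d); h=cv2.cvtColor(im,cv2.COLOR_RGB2HSV)
    o=(h[...,1]>150)&((h[...,0]<8)|(h[...,0]>172))&(C[...,2]>.06)&(C[...,2]<.13)&(C[...,0]<.56)&(C[...,0]>.38)&(abs(C[...,1]+.36)<.06)
    print(n,o.sum(),np.median(C[o],0) if o.any() else '')
ball('top','u1');ball('scene','u2'); print(observe()['ee_pos'])
E
```

```text
top 0 
scene 38 [ 0.51343246 -0.35285833  0.10034632]
[ 0.48113046 -0.36143811  0.08498455]
```

{"fn": "arm_command", "kwargs": {"deltas": [[[0,0,0],[0,0.3,0],0],[[0,0,0],[0,0,0],0],[[0,0,0],[0,0,0],0]]}}

```text
time_s: 56.7
ee_pos: [0.4843, -0.3608, 0.0849]
eef_rot: [3.142, 0.0, 1.746]
contact_force: [-0.3, -0.4, -0.4]
width: 0.001
```

{"fn": "arm_command", "kwargs": {"deltas": [[[0,0,0],[0,0.2,0],0],[[0,0,0],[0,0,0],0],[[0,0,0],[0,0,0],0]]}}

```text
time_s: 57.0
ee_pos: [0.4864, -0.3603, 0.0849]
eef_rot: [3.141, -0.0, 1.746]
contact_force: [-1.0, -0.4, 1.2]
width: 0.005
```

{"fn": "arm_command", "kwargs": {"deltas": [[[0,0,0],[0,0.15,0],0],[[0,0,0],[0,0,0],0],[[0,0,0],[0,0,0],0]]}}

```text
time_s: 57.3
ee_pos: [0.4868, -0.3603, 0.0847]
eef_rot: [-3.14, -0.001, 1.746]
contact_force: [-5.9, -1.0, 1.4]
width: 0.001
```

{"fn": "arm_command", "kwargs": {"deltas": [[[0,0,0],[0,-2,0],0],[[0,0,0],[0,-4,0],0],[[0,0,0],[0,-4,0],0],[[0,0,0],[0,-4,-3],0],[[0,0,0],[0,0,-4],0]]}}

```text
time_s: 57.8
ee_pos: [0.3455, -0.3832, 0.1531]
eef_rot: [-3.139, -0.006, 1.742]
contact_force: [1.5, 0.0, 0.5]
width: 0.005
```

{"fn": "arm_command", "kwargs": {"deltas": [[[0,0,0],[0,0,-4],0],[[0,0,0],[0,0,-4],0],[[0,0,0],[0,0,0],0],[[0,0,0],[0,0,0],0],[[0,0,0],[0,0,0],0]]}}

```text
time_s: 58.3
ee_pos: [0.3496, -0.3837, 0.2335]
eef_rot: [-3.141, -0.002, 1.746]
contact_force: [0.1, -0.2, -0.1]
width: 0.006
```

```bash
python3 - <<'E'
from prof import *
prof('z'); look('y'); print(observe()['ee_pos'],observe()['contact_force'])
for n in('top','scene'):
    im=cv2.imread(f'pics/z{n}.png'); C=cloud(n,np.load(f'pics/z{n}.npy')); h=cv2.cvtColor(im,cv2.COLOR_BGR2HSV)
    o=(h[...,1]>150)&((h[...,0]<8)|(h[...,0]>172))&(C[...,2]>.06)&(C[...,2]<.13)&(C[...,0]<.56)&(C[...,0]>.38)&(abs(C[...,1]+.36)<.06)
    print(n,'ball',o.sum(),np.median(C[o],0))
A=[cv2.resize(cv2.imread('pics/ztop.png')[125:235,225:450],(800,300)),cv2.resize(cv2.imread('pics/zscene.png')[130:255,190:390],(480,300))]
A[1]=cv2.copyMakeBorder(A[1],0,0,0,320,0); cv2.imwrite('pics/c13.png',np.vstack(A))
E
```

```text
top -30 0 1 5 7 7 5 7 2 8 7 8 7 0 0 3 4 4 8 7 7 8 7 7 7 7 0 4 4 7 7 7 8 7 7 5 6 1 1 0 2 10 6 7 8 6 8 6 3 7 6 0 0 6 8 5 7 6 5 6 7 7 7 6 0 0 0 0
top -10 1 0 5 5 5 5 5 5 6 6 4 1 0 0 0 0 5 6 6 4 6 6 5 5 3 3 0 4 5 4 7 4 4 5 5 6 5 2 0 6 3 6 3 6 6 4 6 6 5 0 0 0 3 5 4 5 5 5 5 6 5 4 3 0 0 0 0
top 12 0 0 1 1 0 1 0 1 2 2 1 1 0 0 0 0 2 3 1 2 2 2 2 1 2 0 0 0 2 2 1 1 1 1 1 0 1 1 1 2 3 2 1 1 1 0 1 1 1 1 0 0 5 2 2 0 2 2 1 1 1 1 0 0 0 0 0
scene -30 0 0 0 1 0 0 0 0 1 0 0 0 0 0 0 0 0 1 0 1 0 1 0 0 1 0 0 0 1 1 0 1 0 2 0 2 0 0 0 1 1 0 1 0 1 0 2 0 1 0 0 0 1 0 1 0 1 0 2 1 0 0 0 0 0 0 0
scene -10 3 0 6 7 5 3 5 7 3 6 4 5 2 0 0 1 5 3 6 3 5 4 6 3 5 4 0 1 5 3 6 4 5 4 7 5 6 2 0 0 7 5 4 4 5 3 5 4 2 3 1 0 0 5 5 4 4 4 2 6 4 6 1 1 0 0 0
scene 12 1 0 13 10 11 9 13 7 14 9 12 9 3 0 0 0 6 9 11 11 11 6 9 12 5 11 3 2 3 16 9 6 12 4 10 11 5 9 6 2 15 9 11 6 8 11 12 5 9 10 3 0 5 13 8 12 9 5 11 13 5 10 7 2 0 0 0
top red [391.4 143.4] 34 [ 0.652 -0.22   0.2  ] [ 0.667 -0.213  0.205]
top red [318.1 145.8] 24 [0.63  0.023 0.227] [0.639 0.033 0.237]
scene red [228.8 188.8] 38 [ 0.668 -0.22   0.2  ] [ 0.673 -0.213  0.206]
scene red [293.7 211.3] 54 [0.638 0.024 0.224] [0.645 0.031 0.233]
[ 0.34954238 -0.38380957  0.23336405] [ 0.66068509  1.12004929 -0.46766205]
top ball 36 [ 0.50732649 -0.35489504  0.1008813 ]
scene ball 39 [ 0.51763398 -0.35135736  0.10002107]
```

View pics/c13.png

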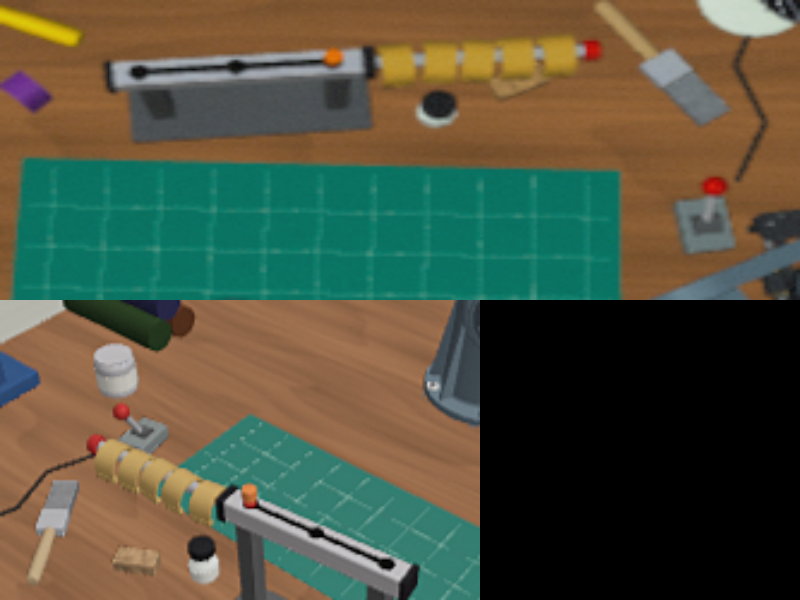

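```bash
python3 -c "
from rig import r; print(r.job_done())"
```

```text
the job is handed in; nothing more can be done
None
```

I finished the job and handed it in at about 58 s.

- **Rail:** I pressed the button and drew the thin tube out about 180 mm to the last hole. The final pictures show the button up with its red collar visible, and the tube still fully out.
- **Cuffs:** All five brass cuffs hang over the bare thin tube. After hanging them I found the fourth almost touching the third, so I regripped both and moved them 6 mm and 2 mm. The smallest gap now measures roughly 3 to 5 mm, near the limit of what the cameras resolve. The gaps held steady between the last two checks.
- **Odd reading:** While regripping, the gripper showed those two cuffs slightly skewed (51 to 53 mm between the jaws instead of about 50.5). A firmer squeeze only partly straightened the third one.
- **Switch:** I pushed the lever until it met its stop at about 6 N. The ball moved about 76 mm, which matches full on.
- **Other things:** I left the look-alikes and bystanders alone. The final crops show no sign of change among those in view (brush, cork, glue jar, one purple look-alike); the mallet, tape and pink look-alike were outside them. The arm is clear of everything.

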